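# Wind up the base coder and code the jars

## Task

Swing the coder's folded crank handle up until it latches, turn the wheel one full turn clockwise to its stop so that the coding pad winds up, fold the handle back down flat into its fork, and then set the lever upright on its middle mark. Then code the jars one after another, the tallest first and so on down to the shortest: press each, upright and centred, down on the sprung pad until the pad is fully depressed. Each coded jar ends up standing in the white tray, and the machine stays as you set it; leave the bowl, tape and punnet alone.

Things in the scene. Friction and masses are not known exactly. Their poses are not given: they have to be found in the camera images.
- coder: Base coder: a grey bench machine, 170 x 340 mm, housing top 70 mm above the table; fixed. Origin at the centre of its underside; x runs across its depth, away from its near face (the robot's side, within 0.25 rad), y along its length. Wheel at its +y end (x 0, y +95 mm), lever at y -25 mm, pad at its -y end (x 0, y -125 mm).
- wheel_axis (a point): Point on the upright axis of the crank wheel (an aluminium disc, radius 41 mm, top 94 mm above the table), at the height of the handle's hinge, 121 mm above the table. Fixed to the coder, same axes.
- wheel (a joint): Turn of the crank wheel, rad: 0 as parked, grows clockwise seen from above, with end stops at 0 and one full turn (6.283). Stiff (0.08 N m) and stays where it is left. Each turn winds the pad up by 20 mm. While the handle is folded, its tip lies in a fixed steel fork with 3 mm play either side and the wheel cannot turn.
- handle (a joint): Folding crank handle on the wheel, rad: 0 folded flat, 1.57 swung up and latched upright (its stop is at 1.60). It can be folded only where its tip meets the fork: wheel at 0 or at one full turn, within about 0.05 rad. An over-centre spring (about 0.2 N m at most, tipping point 0.79) snaps it to either end and holds it there.
- handle_hinge (a point): Hinge of the handle, on the wheel 50 mm from the wheel's axis and 121 mm above the table. With the wheel at 0 it lies on the coder's -x side of the axis and the folded handle points along the coder's +x, level, over the wheel's middle to the fork on the far side. The hinge axis is tangent to the wheel; the frame turns with the handle: x runs along the handle from hinge to tip, y is the hinge axis.
- handle_grip (a point): Point on the handle's axis 72 mm from the hinge, where it is best gripped: a black free-spinning sleeve, diameter 20 mm, from 15 to 79 mm from the hinge; beyond it a steel tip of diameter 12 mm ends at 106 mm. Folded, the handle's axis is 121 mm above the table and 27 mm above the disc; the fork (prong tops 135 mm above the table, 33 mm over its outsides) stands at 93 to 103 mm from the hinge. Same axes as handle_hinge.
- lever (a joint): Lever that swings about the coder's y axis, rad: 0 leaning to the coder's -x side, 1.2 leaning to +x, 0.6 upright at the middle of its three white marks. Stays where it is left (0.06 N m friction).
- lever_tip (a point): Centre of the lever's black ball knob, diameter 26 mm, 70 mm from the lever's hinge, on a rod of diameter 10 mm.
- lever_hinge (a point): Centre of the lever's hinge, 92 mm above the table, fixed to the coder, same axes. The block round it, 70 x 50 mm, has its top 95 mm above the table.
- lift (a joint): Height to which the wheel has wound the pad, m: 0 parked, 0.020 after one full turn.
- pad (a joint): How far the sprung pad is pressed down, m: 0 free, 0.008 fully depressed. Spring about 4 N at first, 11 N at the end; the stop is rigid.
- pad_top (a point): Centre of the top of the black rubber coding pad, diameter 42 mm, in a hole of 46 mm in a square aluminium boss 80 x 80 mm whose top is 90 mm above the table. Parked, the pad's top is 8 mm below the boss's top, out of reach of a jar; wound up it stands 12 mm above it.
- mat: Black mat, 200 x 200 mm, under 1 mm thick, fixed, on which the jars stand at the start. Origin at the centre of its underside.
- tray: White open tray, 190 x 190 mm outside, walls 5 mm thick and 25 mm high, floor 5 mm thick; fixed. Origin at the centre of its underside, x and y along its sides, z up.
- bowl: Bystander: green bowl, 170 mm wide, 75 mm high, loose.
- tape: Bystander: brown ring-shaped roll, 100 mm wide, 48 mm high, loose.
- punnet: Bystander: closed punnet, brown below and clear above, 118 x 158 x 50 mm, loose.
- jarA: Jar 100 mm high: clear straight body, diameter 56 mm, dark brown contents, white lid of diameter 44 mm and 20 mm height on top, heavy base. 200 g, give or take 40 %. Origin at the centre of its underside, z up along its axis. May be absent.
- jarB: Jar 82 mm high: clear straight body, diameter 56 mm, dark brown contents, white lid of diameter 44 mm and 20 mm height on top, heavy base. 182 g, give or take 40 %. Origin at the centre of its underside, z up along its axis. May be absent.
- jarC: Jar 65 mm high: clear straight body, diameter 56 mm, dark brown contents, white lid of diameter 44 mm and 20 mm height on top, heavy base. 165 g, give or take 40 %. Origin at the centre of its underside, z up along its axis. May be absent.
- jarD: Jar 50 mm high: clear straight body, diameter 56 mm, dark brown contents, white lid of diameter 44 mm and 20 mm height on top, heavy base. 150 g, give or take 40 %. Origin at the centre of its underside, z up along its axis. May be absent.
There are look-alikes about, which are no part of the job. What is shaped like the jarA but blue or yellow is not meant.

How it is judged:
By the outcome, as a careful person would: the job done as asked, in the order asked, and still so for the second after the job is handed in, with the robot touching nothing.
Of jarA, jarB, jarC, jarD only 2 to 4 are there at a start; the rules pass over those that are not, and their reading is None.
At some moment in a run one of jarB, jarC, jarD may be knocked a few centimetres aside while the robot is not near it.
It also fails if it takes over 210 s, if anything falls off the work surface, if the arm or the gripper's body presses on something with over 40 N, if the wrist force passes 120 N, or if a joint passes its speed limit or range.

## Robot

A 6-joint arm with a two-finger parallel gripper is mounted at the origin on the work surface. World frame = base frame: x ahead of the robot, y to its left, z up, the work surface at z = 0. Lengths are in m, angles in rad, forces in N, time in s.
With the tool pointing down it reaches from about 0.375 to 0.9 m from the base axis. Payload 3.1 kg.
Tool frame: the origin (TCP) lies at the centre of the arm's flange, where the gripper is bolted on; the fingertips stand 182 mm ahead of it and the grasp point (between the pads) lies 164 mm ahead of it; z points along the fingers, x is the direction in which the jaws open and shut, and the axes are right-handed (so a half turn about z gives the same grasp; the last joint's range is limited). The gripper opens to 87 mm and grips with 3 to 60 N. Pads are 19 mm wide; open, the fingers measure 117 mm over their backs; the gripper's body (75 mm by 190 mm) begins 51 mm behind the grasp point.
Start: joints at [-1.494, 0.527, 1.433, -0, 1.181, -0.178], TCP at [0.158, -0.605, 0.405] pointing down, gripper open.
Joint ranges: [-3.08, 3.08], [-0.75, 2.2], [0.22, 2.44], [-1.43, 4.57], [0, 2.65], [-2.85, 2.85]. Speed limits (rad/s): [2.79, 2.79, 3.14, 3.14, 3.14, 3.14].

## Interface

Orientations are given as a unit quaternion [x, y, z, w].
In Python, from rig import status, eyes, robot gives the robot as it stands. The module is installed in compiled form; this text tells all that it offers.
- The arm moves only by the tool step_arm, never from a script. Its argument "steps" is a list of rows, each a list of 7 numbers: the closure, from -1 (fully open) to 1 (shut), so that 0 is half open, then the shift along the tool's x, y, z each as a share of 0.025 m, from -1 to 1, then the turn, a rotation vector about the tool's x, y, z each as a share of 8 degrees, from -1 to 1. In form: [[jaw, dx, dy, dz, rx, ry, rz], ...]. A call has exactly 10 rows; each row shifts and turns the commanded pose from where the row before left it, along the tool's axes as they then stand; what a row does not reach is not made up. A row lasts 1/10 s, in which the tool goes at most 50 mm and 8.59 degrees, less where a joint would pass 70% of its speed; a pose out of reach is approached as far as the arm can. A call with a number of a shift or a turn outside -1 to 1 is refused whole. A call with a gripper value outside its range is refused whole. The fingers move at their own pace and stop on an object; "squeeze" is the grip in N (left out, the last holds). Time passes only in rows, so rows that do not move let the fingers close, or fill a call up. It gives the time, the measured TCP pose, the force and the opening at its end, in the units of the state.
- status.get_obs(): the state, without advancing time (a new reading comes with each control period).
- eyes.camera(name): name is "scene" or "top"; returns (picture, depth): 420x560x3 uint8, red, green, blue; 420x560 float32, m along the optical axis (not along the pixel's ray), 0 where there is no reading.
- eyes.camera_info(name): a dict with "K" (3x3 intrinsics, pixels), "R" (3x3) and "t" (3): a world point X has camera coordinates R X + t. Camera axes: x right, y down, z forward; pixel columns grow to the right and rows downward; lengths in m; the calibration is good to about 2 mm. A picture is of the moment at which its call begins. camera_info takes no time and is no camera call.
- robot.hand_in(): hands the job in, once; it reports no verdict.
The state is a dict: "time": time; "q": joint angles; "joint_velocities": joint speeds; "joint_torque": joint torques, N m; "position": TCP position; "tool_rot": TCP orientation; "ft_force": force on the tool from outside, world axes, zero at the start; "moment": the same for the moment, N m; "grip_width": finger opening in m.
Only numpy, scipy, OpenCV 4.12 (cv2) and the standard library are available. Lean on these libraries where they do the work, as an engineer would, in place of code of your own. Each camera call takes 0.05 s, during which the arm holds its last target.

## Working session

There is one attempt and no reset: what is moved stays moved. The work goes in short steps, Python scripts to look and compute and a tool call to move; the robot and the scene stay as the last step left them, time stands still between calls to the robot, and variables do not carry over. Pictures are saved under pics/ and viewed, and the job is handed in when it is done.

Besides the shell and the picture viewer there is one more tool, called after "Request:" as name(argument=value, ...) on one line, values as JSON. step_arm: Moves the arm, as the interface text tells. Its arguments: {"type":"object","properties":{"steps":{"type":"array"},"squeeze":{"type":"number"}},"required":["steps"]}

```bash
mkdir -p pics
cat > h.py <<'E'
import numpy as np, cv2
from rig import status, eyes, robot
def snap(name,tag):
    p,d=eyes.camera(name); cv2.imwrite(f'pics/{tag}.png',p[:,:,::-1]); np.savez(f'pics/{tag}.npz',p=p,d=d); return p,d
def ray(name,u,v):
    c=eyes.camera_info(name);K,R,t=map(np.array,(c['K'],c['R'],c['t']))
    o=-R.T@t; d=R.T@np.linalg.solve(K,[u,v,1]); return o,d
def onz(name,u,v,z):
    o,d=ray(name,u,v); return o+d*(z-o[2])/d[2]
def proj(name,X):
    c=eyes.camera_info(name);K,R,t=map(np.array,(c['K'],c['R'],c['t']))
    x=K@(R@np.array(X)+t); return x[:2]/x[2]
def cloud(name,d):
    c=eyes.camera_info(name);K,R,t=map(np.array,(c['K'],c['R'],c['t']))
    v,u=np.mgrid[:d.shape[0],:d.shape[1]]
    r=np.linalg.solve(K,np.stack([u.ravel(),v.ravel(),np.ones(u.size)]))*d.ravel()
    P=(R.T@(r-t[:,None])).T.reshape(d.shape+(3,)); P[d==0]=np.nan; return P
E
python3 - <<'E'
from h import *
np.set_printoptions(precision=4,suppress=True)
for n in ("scene","top"):
    snap(n,n+'0'); print(eyes.camera_info(n)); o,d=ray(n,280,210); print(o,d)
print(status.get_obs())
E
```

```text
{'K': array([[425.5461,   0.    , 280.6464],
       [  0.    , 425.5461, 208.6235],
       [  0.    ,   0.    ,   1.    ]]), 'R': array([[ 0.6527,  0.7574,  0.0176],
       [ 0.5289, -0.4389, -0.7264],
       [-0.5424,  0.4835, -0.687 ]]), 't': array([-0.3163, -0.2457,  1.6476])}
[ 1.2301 -0.6648  0.9591] [-0.5417  0.4809 -0.6894]
{'K': array([[409.5658,   0.    , 280.9281],
       [  0.    , 409.5658, 212.6277],
       [  0.    ,   0.    ,   1.    ]]), 'R': array([[-0.0153, -0.9999,  0.0029],
       [-0.9977,  0.0151, -0.0664],
       [ 0.0664, -0.0039, -0.9978]]), 't': array([-0.0561,  0.5493,  1.1543])}
[ 0.4705 -0.0599  1.1884] [ 0.0728 -0.0017 -0.9974]
{'time': 0.1, 'q': array([-1.4945,  0.5284,  1.4338, -0.    ,  1.1814, -0.1785]), 'joint_velocities': array([-0.0015, -0.0026, -0.0037, -0.0005, -0.0014, -0.    ]), 'joint_torque': array([ -0.    , -44.0984, -17.7151,   0.0635,   0.0534,  -0.    ]), 'position': array([ 0.1575, -0.6045,  0.4039]), 'tool_rot': array([ 0.7912, -0.6115, -0.0007, -0.0007]), 'ft_force': array([-0.3686, -0.2104, -0.72  ]), 'moment': array([0.0088, 0.0722, 0.0222]), 'grip_width': 0.08692643668327224}
```

View pics/scene0.png

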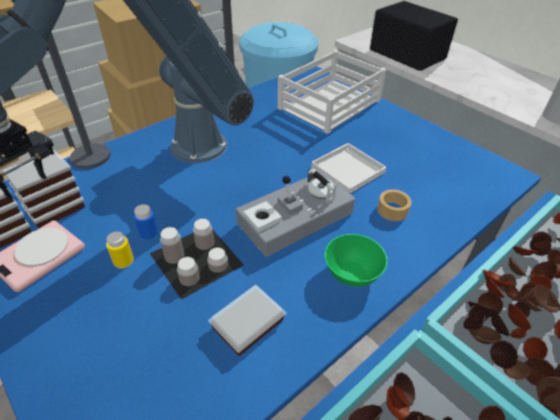

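View pics/top0.png

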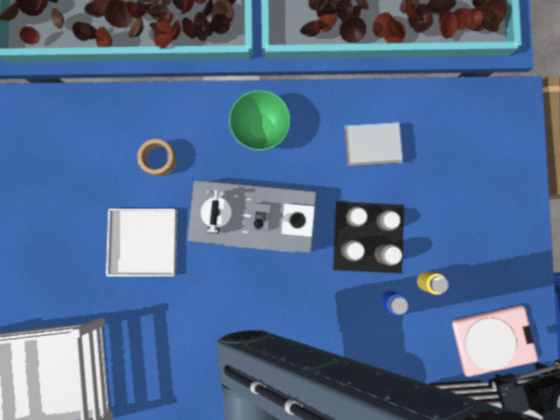

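The top view shows the coder at about (188–316, 180–252), its wheel at (215,212), lever knob at (259,223) and pad at (298,219). The four jars stand on the mat at (357,216), (389,220), (353,251) and (391,255), and the tray is at (142,242).

Run:
```python
from h import *
np.set_printoptions(precision=4,suppress=True)
z=np.load('pics/top0.npz');p,d=z['p'],z['d'];P=cloud('top',d)
hsv=cv2.cvtColor(p,cv2.COLOR_RGB2HSV)
# jars lids: white, within mat region
w=((hsv[...,1]<50)&(hsv[...,2]>140)).astype(np.uint8)
for (u,v) in [(357,216),(389,220),(353,251),(391,255)]:
    Q=P[v-9:v+10,u-9:u+10].reshape(-1,3); h=np.nanpercentile(Q[:,2],90)
    R=P[v-20:v+21,u-20:u+21].reshape(-1,3); m=abs(R[:,2]-h)<.006; S=R[m]
    c,r=cv2.minEnclosingCircle((S[:,:2]*1000).astype(np.float32)); print(u,v,'h',h,'c',np.array(c)/1000,'r',r,'mean',S.mean(0))
# coder: grey top at z~.07
reg=np.zeros(d.shape,bool);reg[170:262,178:325]=1
m=reg&(abs(P[...,2]-.07)<.006)
rect=cv2.minAreaRect((P[m][:,:2]*1000).astype(np.float32));print('coder',rect)
m=reg&(P[...,2]>.06); print('coder all',cv2.minAreaRect((P[m][:,:2]*1000).astype(np.float32)))
m2=reg&(abs(P[...,2]-.09)<.004);m2[:,:275]=0;print('boss',cv2.minAreaRect((P[m2][:,:2]*1000).astype(np.float32)))
reg=np.zeros(d.shape,bool);reg[200:285,98:185]=1
m=reg&(P[...,2]>.018)&(P[...,2]<.035);print('tray',cv2.minAreaRect((P[m][:,:2]*1000).astype(np.float32)))
z2=np.load('pics/top0.npz')
cv2.imwrite('pics/topc.png',cv2.resize(p[170:265,100:420,::-1],None,fx=2.5,fy=2.5,interpolation=cv2.INTER_CUBIC))
q=np.load('pics/scene0.npz')['p']
cv2.imwrite('pics/scc.png',cv2.resize(q[150:270,150:390,::-1],None,fx=3.3,fy=3.3,interpolation=cv2.INTER_CUBIC))
```

```text
357 216 h 0.05117243651463994 c [ 0.5347 -0.2786] r 21.70513916015625 mean [ 0.5344 -0.2784  0.0493]
389 220 h 0.06656010517264124 c [ 0.522  -0.3665] r 21.51768684387207 mean [ 0.5218 -0.3664  0.0645]
353 251 h 0.08302266844707595 c [ 0.4391 -0.261 ] r 21.442138671875 mean [ 0.4392 -0.261   0.0814]
391 255 h 0.1008261530660387 c [ 0.427  -0.3577] r 21.72701072692871 mean [ 0.4271 -0.3578  0.099 ]
coder ((538.0825805664062, 17.436981201171875), (339.8096923828125, 169.8598175048828), 83.74080657958984)
coder all ((538.3184204101562, 17.586761474609375), (340.5726318359375, 170.33578491210938), 83.65553283691406)
boss ((524.3421020507812, -106.94766235351562), (79.90184020996094, 79.74439239501953), 83.96770477294922)
tray ((471.2464904785156, 336.42169189453125), (192.27890014648438, 187.36607360839844), 89.02527618408203)
```

```bash
ls pics
```

```text
scc.png
scene0.npz
scene0.png
top0.npz
top0.png
topc.png
```

View pics/topc.png

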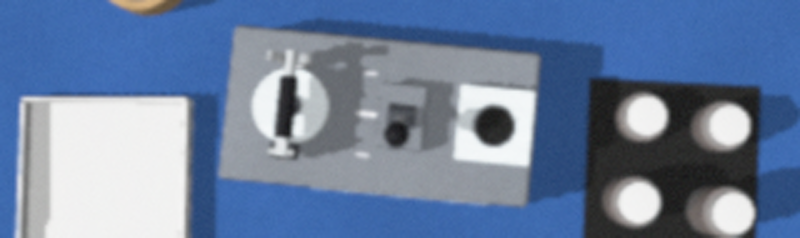

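View pics/scc.png

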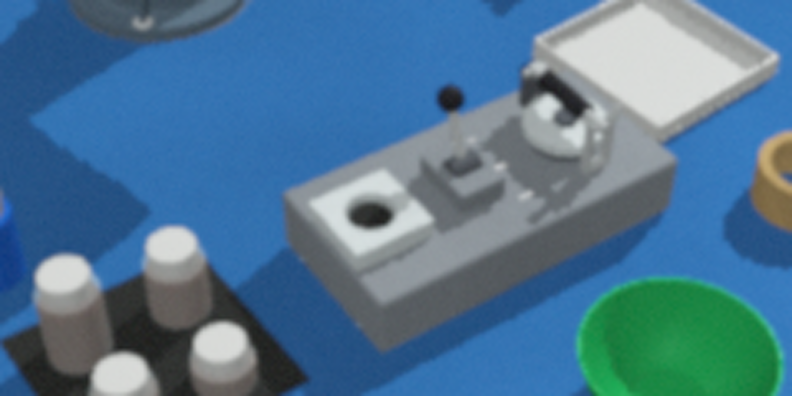

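```bash
cat >> h.py <<'E'
from scipy.spatial.transform import Rotation as Ro
yaw=-0.1085
CX=np.array([np.cos(yaw),np.sin(yaw),0]);CY=np.array([-np.sin(yaw),np.cos(yaw),0]);CO=np.array([.5382,.0175,0]);EZ=np.array([0,0,1.])
def cw(x,y,z): return CO+x*CX+y*CY+z*EZ
def toC(p): p=np.asarray(p)-CO; return np.stack([p@CX,p@CY,p[...,2]],-1)
def down(head): # head deg of tool x, pointing down
    a=np.radians(head); x=np.array([np.cos(a),np.sin(a),0]); z=np.array([0,0,-1.]); return Ro.from_matrix(np.stack([x,np.cross(z,x),z],1))
def plan(grasp,R,n=None,off=.164,ob=None,quiet=False):
    "straight path of the grasp point from measured pose; prints per-row units"
    o=ob or status.get_obs(); p0=np.array(o['position']);R0=Ro.from_quat(o['tool_rot'])
    g0=p0+off*R0.as_matrix()[:,2]; w=(R0.inv()*R).as_rotvec(); g=np.asarray(grasp)
    k=max(np.linalg.norm(g-g0)/.0249, np.degrees(np.abs(w).max())/8) ; n=n or int(np.ceil(k))
    a=p0;Ra=R0;out=[]
    for i in range(1,n+1):
        s=i/n;Rb=R0*Ro.from_rotvec(w*s);b=g0+(g-g0)*s-off*Rb.as_matrix()[:,2]
        out.append(np.r_[Ra.inv().apply(b-a)/.025,np.degrees((Ra.inv()*Rb).as_rotvec())/8]);a,Ra=b,Rb
    print('n',n,'g0',g0.round(4),'rot',np.degrees(w).round(2));print(np.round(out,2).tolist() if not np.allclose(out,out[0],atol=.006) else ('all',np.round(out[0],3).tolist()))
def st():
    o=status.get_obs();R=Ro.from_quat(o['tool_rot']).as_matrix();g=np.array(o['position'])+.164*R[:,2]
    print('t',round(o['time'],2),'grasp',g.round(4),'coder',toC(g).round(4),'F',np.round(o['ft_force'],1),'w',round(o['grip_width'],4),'q',np.round(o['q'],2))
E
python3 - <<'E'
from h import *
np.set_printoptions(precision=4,suppress=True)
z=np.load('pics/top0.npz');p,d=z['p'],z['d'];P=cloud('top',d)
reg=np.zeros(d.shape,bool);reg[170:262,178:325]=1
C=toC(P);m=reg&(C[...,2]>.125)&(abs(C[...,1]+.025)<.04);print('lever',m.sum(),np.nanmean(C[m],0),C[m].max(0),C[m].min(0))
m=reg&(C[...,2]>.118)&(abs(C[...,1]-.095)<.04);S=C[m];print('handle',m.sum(),S.min(0),S.max(0))
m=reg&(p.max(2)<60)&(abs(C[...,1]-.095)<.04)&(C[...,2]>.1);S=C[m];print('sleeve',m.sum(),S.mean(0),S.min(0),S.max(0))
m=reg&(p.max(2)<60)&(abs(C[...,1]+.125)<.04);S=C[m];print('pad',m.sum(),S.mean(0),S.min(0),S.max(0))
plan(cw(.022,.095,.121+.06),down(-96.2))
print(cw(.022,.095,.121), cw(-.05,.095,.121))
E
```

```text
lever 85 [-0.0226 -0.0255  0.1655] [-0.0075 -0.0131  0.1756] [-0.0348 -0.0367  0.127 ]
handle 346 [-0.0567  0.0725  0.1182] [0.0559 0.1159 0.138 ]
sleeve 105 [-0.0027  0.0911  0.1285] [-0.0319  0.085   0.1176] [0.0259 0.0972 0.1348]
pad 140 [-0.0008 -0.1258  0.0812] [-0.0177 -0.1425  0.0729] [ 0.0159 -0.109   0.0863]
n 34 g0 [ 0.1575 -0.6042  0.2399] rot [ 0.    0.11 20.8 ]
[[-0.69, -0.68, 0.07, 0.0, 0.0, 0.08], [-0.7, -0.67, 0.07, 0.0, 0.0, 0.08], [-0.7, -0.67, 0.07, 0.0, 0.0, 0.08], [-0.71, -0.66, 0.07, 0.0, 0.0, 0.08], [-0.72, -0.65, 0.07, 0.0, 0.0, 0.08], [-0.73, -0.64, 0.07, 0.0, 0.0, 0.08], [-0.73, -0.64, 0.07, 0.0, 0.0, 0.08], [-0.74, -0.63, 0.07, 0.0, 0.0, 0.08], [-0.75, -0.62, 0.07, 0.0, 0.0, 0.08], [-0.75, -0.61, 0.07, 0.0, 0.0, 0.08], [-0.76, -0.6, 0.07, 0.0, 0.0, 0.08], [-0.77, -0.6, 0.07, 0.0, 0.0, 0.08], [-0.77, -0.59, 0.07, 0.0, 0.0, 0.08], [-0.78, -0.58, 0.07, 0.0, 0.0, 0.08], [-0.78, -0.57, 0.07, 0.0, 0.0, 0.08], [-0.79, -0.56, 0.07, 0.0, 0.0, 0.08], [-0.8, -0.55, 0.07, 0.0, 0.0, 0.08], [-0.8, -0.55, 0.07, 0.0, 0.0, 0.08], [-0.81, -0.54, 0.07, 0.0, 0.0, 0.08], [-0.81, -0.53, 0.07, 0.0, 0.0, 0.08], [-0.82, -0.52, 0.07, 0.0, 0.0, 0.08], [-0.82, -0.51, 0.07, 0.0, 0.0, 0.08], [-0.83, -0.5, 0.07, 0.0, 0.0, 0.08], [-0.84, -0.49, 0.07, 0.0, 0.0, 0.08], [-0.84, -0.48, 0.07, 0.0, 0.0, 0.08], [-0.85, -0.48, 0.07, 0.0, 0.0, 0.08], [-0.85, -0.47, 0.07, 0.0, 0.0, 0.08], [-0.86, -0.46, 0.07, 0.0, 0.0, 0.08], [-0.86, -0.45, 0.07, 0.0, 0.0, 0.08], [-0.87, -0.44, 0.07, 0.0, 0.0, 0.08], [-0.87, -0.43, 0.07, 0.0, 0.0, 0.08], [-0.87, -0.42, 0.07, 0.0, 0.0, 0.08], [-0.88, -0.41, 0.07, 0.0, 0.0, 0.08], [-0.88, -0.4, 0.07, 0.0, 0.0, 0.08]]
[0.5704 0.1096 0.121 ] [0.4988 0.1174 0.121 ]
```

Request:
step_arm(steps=[[-1, -0.7, -0.67, 0, 0, 0, 0.08], [-1, -0.7, -0.67, 0, 0, 0, 0.08], [-1, -0.7, -0.67, 0, 0, 0, 0.08], [-1, -0.71, -0.66, 0, 0, 0, 0.08], [-1, -0.72, -0.65, 0, 0, 0, 0.08], [-1, -0.73, -0.64, 0, 0, 0, 0.08], [-1, -0.73, -0.64, 0, 0, 0, 0.08], [-1, -0.74, -0.63, 0, 0, 0, 0.08], [-1, -0.75, -0.62, 0, 0, 0, 0.08], [-1, -0.75, -0.61, 0, 0, 0, 0.08]], squeeze=15)

```text
time: 1.1
position: [0.2794, -0.3939, 0.4044]
tool_rot: [0.756, -0.655, -0.0, -0.0]
ft_force: [-0.2, 0.1, -0.2]
grip_width: 0.0872
```

Request:
step_arm(steps=[[-1, -0.76, -0.6, 0, 0, 0, 0.08], [-1, -0.77, -0.6, 0, 0, 0, 0.08], [-1, -0.77, -0.59, 0, 0, 0, 0.08], [-1, -0.78, -0.58, 0, 0, 0, 0.08], [-1, -0.78, -0.57, 0, 0, 0, 0.08], [-1, -0.79, -0.56, 0, 0, 0, 0.08], [-1, -0.8, -0.55, 0, 0, 0, 0.08], [-1, -0.8, -0.55, 0, 0, 0, 0.08], [-1, -0.81, -0.54, 0, 0, 0, 0.08], [-1, -0.81, -0.53, 0, 0, 0, 0.08]])

```text
time: 2.1
position: [0.4023, -0.1848, 0.4045]
tool_rot: [0.718, -0.696, -0.0, 0.0]
ft_force: [-0.1, -0.5, 0.4]
grip_width: 0.0874
```

Run:
```python
from h import *
st(); plan(cw(.022,.095,.121+.06),down(-96.2))
```

```text
t 2.1 grasp [ 0.4022 -0.1847  0.2405] coder [-0.1133 -0.2158  0.2405] F [-0.1 -0.5  0.4] w 0.0874 q [-0.68  0.28  1.87  0.    0.99  0.86]
n 14 g0 [ 0.4022 -0.1847  0.2405] rot [0.03 0.02 7.97]
[[-0.83, -0.51, 0.17, 0.0, 0.0, 0.07], [-0.83, -0.5, 0.17, 0.0, 0.0, 0.07], [-0.84, -0.49, 0.17, 0.0, 0.0, 0.07], [-0.84, -0.48, 0.17, 0.0, 0.0, 0.07], [-0.85, -0.47, 0.17, 0.0, 0.0, 0.07], [-0.85, -0.46, 0.17, 0.0, 0.0, 0.07], [-0.85, -0.46, 0.17, 0.0, 0.0, 0.07], [-0.86, -0.45, 0.17, 0.0, 0.0, 0.07], [-0.86, -0.44, 0.17, 0.0, 0.0, 0.07], [-0.87, -0.43, 0.17, 0.0, 0.0, 0.07], [-0.87, -0.42, 0.17, 0.0, 0.0, 0.07], [-0.88, -0.41, 0.17, 0.0, 0.0, 0.07], [-0.88, -0.4, 0.17, 0.0, 0.0, 0.07], [-0.88, -0.4, 0.17, 0.0, 0.0, 0.07]]
```

Request:
step_arm(steps=[[-1, -0.83, -0.51, 0, 0, 0, 0.07], [-1, -0.83, -0.5, 0, 0, 0, 0.07], [-1, -0.84, -0.49, 0, 0, 0, 0.07], [-1, -0.84, -0.48, 0, 0, 0, 0.07], [-1, -0.85, -0.47, 0, 0, 0, 0.07], [-1, -0.85, -0.46, 0, 0, 0, 0.07], [-1, -0.85, -0.46, 0, 0, 0, 0.07], [-1, -0.86, -0.45, 0, 0, 0, 0.07], [-1, -0.86, -0.44, 0, 0, 0, 0.07], [-1, -0.87, -0.43, 0, 0, 0, 0.07]])

```text
time: 3.1
position: [0.5222, 0.0258, 0.4044]
tool_rot: [-0.683, 0.73, 0.0, -0.0]
ft_force: [-0.9, -0.2, -0.4]
grip_width: 0.0869
```

Request:
step_arm(steps=[[-0.5, -0.87, -0.42, 0, 0, 0, 0.07], [-0.5, -0.88, -0.41, 0.3, 0, 0, 0.07], [-0.5, -0.88, -0.4, 0.6, 0, 0, 0.07], [-0.5, -0.88, -0.4, 0.6, 0, 0, 0.07], [-0.5, 0, 0, 0.6, 0, 0, 0], [-0.5, 0, 0, 0.3, 0, 0, 0], [-0.5, 0, 0, 0, 0, 0, 0], [-0.5, 0, 0, 0, 0, 0, 0], [-0.5, 0, 0, 0, 0, 0, 0], [-0.5, 0, 0, 0, 0, 0, 0]])

```text
time: 4.1
position: [0.5698, 0.1086, 0.3456]
tool_rot: [-0.669, 0.744, -0.001, 0.001]
ft_force: [1.4, 0.2, 0.5]
grip_width: 0.0656
```

Run:
```python
from h import *
st(); plan(cw(.022,.095,.121),down(-96.2))
```

```text
t 4.1 grasp [0.5701 0.1086 0.1816] coder [0.0219 0.094  0.1816] F [1.4 0.2 0.5] w 0.0656 q [-0.    0.54  1.61  0.    0.99  1.67]
n 3 g0 [0.5701 0.1086 0.1816] rot [-0.09  0.01  0.12]
('all', [-0.013, -0.004, 0.809, -0.004, 0.0, 0.005])
```

Request:
step_arm(steps=[[-0.5, 0, 0, 0.8, 0, 0, 0], [-0.5, 0, 0, 0.8, 0, 0, 0], [-0.5, 0, 0, 0.8, 0, 0, 0], [-0.5, 0, 0, 0, 0, 0, 0], [1, 0, 0, 0, 0, 0, 0], [1, 0, 0, 0, 0, 0, 0], [1, 0, 0, 0, 0, 0, 0], [1, 0, 0, 0, 0, 0, 0], [1, 0, 0, 0, 0, 0, 0], [1, 0, 0, 0, 0, 0, 0]])

```text
time: 5.1
position: [0.5697, 0.109, 0.285]
tool_rot: [-0.669, 0.743, -0.0, 0.0]
ft_force: [0.1, 0.1, -1.0]
grip_width: 0.0253
```

Run:
```python
from h import *
st(); snap('scene','s1')
cv2.imwrite('pics/s1c.png',cv2.resize(cv2.imread('pics/s1.png')[100:270,180:420],None,fx=3.3,fy=3.3,interpolation=cv2.INTER_CUBIC))
o=status.get_obs()
# arc: handle angle 0..1.2, tool tilt = same; rows of ~6 deg
R0=Ro.from_quat(o['tool_rot']);h=cw(-.05,.095,.121)
def pose(th):
    g=h+.072*(np.cos(th)*CX+np.sin(th)*EZ); R=Ro.from_rotvec(-th*CY)*down(-96.2); return g-.164*R.as_matrix()[:,2],R
n=14;L=1.3
for i in range(n):
    a,Ra=pose(L*i/n);b,Rb=pose(L*(i+1)/n);print(np.r_[Ra.inv().apply(b-a)/.025,np.degrees((Ra.inv()*Rb).as_rotvec())/8].round(2).tolist())
```

```text
t 5.1 grasp [0.5697 0.109  0.121 ] coder [0.0214 0.0944 0.121 ] F [ 0.1  0.1 -1. ] w 0.0253 q [-0.    0.63  1.65 -0.    0.86  1.67]
[-0.0, 0.62, -0.24, 0.67, 0.0, 0.0]
[-0.0, 0.62, -0.24, 0.67, 0.0, 0.0]
[-0.0, 0.62, -0.24, 0.67, 0.0, 0.0]
[-0.0, 0.62, -0.24, 0.67, 0.0, -0.0]
[-0.0, 0.62, -0.24, 0.67, 0.0, 0.0]
[-0.0, 0.62, -0.24, 0.67, 0.0, -0.0]
[-0.0, 0.62, -0.24, 0.67, 0.0, 0.0]
[-0.0, 0.62, -0.24, 0.67, 0.0, 0.0]
[-0.0, 0.62, -0.24, 0.67, 0.0, -0.0]
[-0.0, 0.62, -0.24, 0.67, 0.0, -0.0]
[-0.0, 0.62, -0.24, 0.67, 0.0, -0.0]
[-0.0, 0.62, -0.24, 0.67, 0.0, -0.0]
[-0.0, 0.62, -0.24, 0.67, 0.0, 0.0]
[-0.0, 0.62, -0.24, 0.67, 0.0, 0.0]
```

View pics/s1c.png

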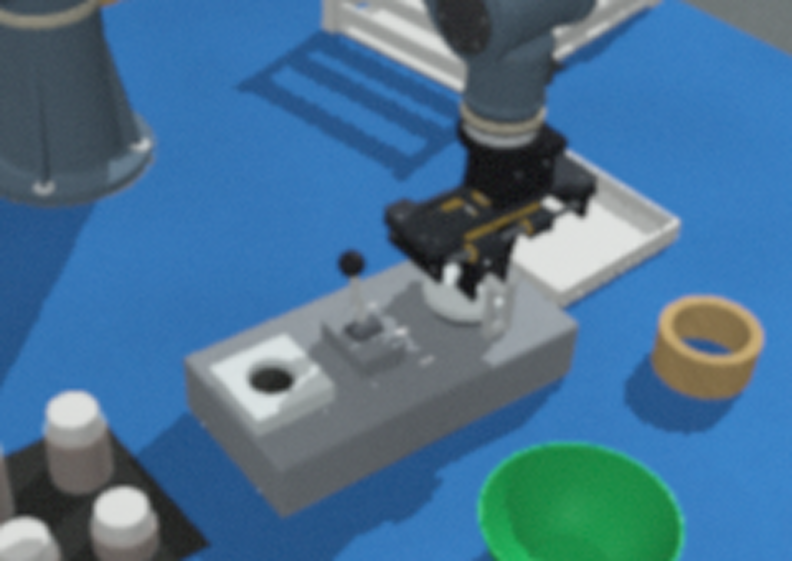

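The picture shows the fingers around the sleeve above the wheel. Next I swing the handle along its arc.

Request:
step_arm(steps=[[1, 0, 0, 0, 0, 0, 0], [1, 0, 0, 0, 0, 0, 0], [1, 0, 0.3, -0.12, 0.33, 0, 0], [1, 0, 0.62, -0.24, 0.67, 0, 0], [1, 0, 0.62, -0.24, 0.67, 0, 0], [1, 0, 0.62, -0.24, 0.67, 0, 0], [1, 0, 0.62, -0.24, 0.67, 0, 0], [1, 0, 0.62, -0.24, 0.67, 0, 0], [1, 0, 0.62, -0.24, 0.67, 0, 0], [1, 0, 0, 0, 0, 0, 0]])

```text
time: 6.15
position: [0.4801, 0.1182, 0.2989]
tool_rot: [-0.645, 0.72, -0.196, 0.166]
ft_force: [-1.2, 15.6, -4.6]
grip_width: 0.0196
```

Run:
```python
from h import *
st(); snap('scene','s2')
cv2.imwrite('pics/s2c.png',cv2.resize(cv2.imread('pics/s2.png')[100:270,180:420],None,fx=3.3,fy=3.3,interpolation=cv2.INTER_CUBIC))
```

```text
t 6.15 grasp [0.5608 0.1069 0.1566] coder [0.0128 0.0913 0.1566] F [-1.2 15.6 -4.6] w 0.0196 q [ 0.04  0.5   2.   -0.63  0.15  2.32]
```

View pics/s2c.png

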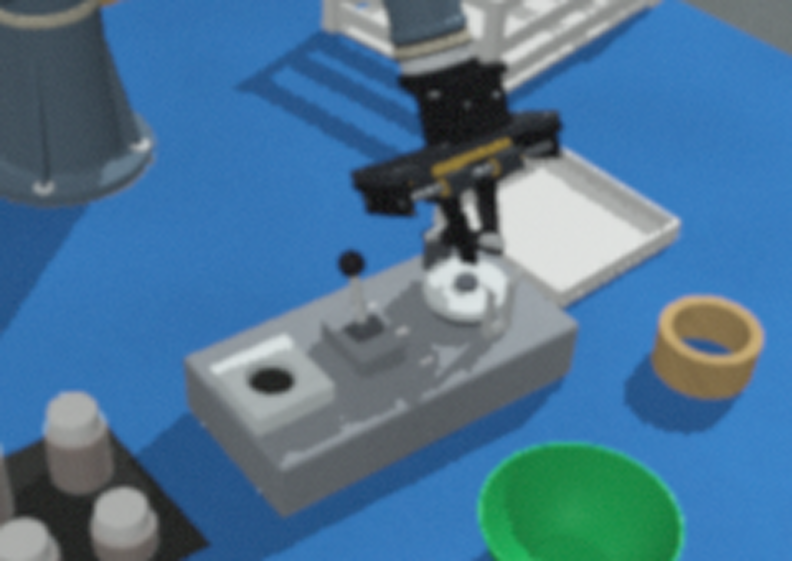

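```bash
cat >> h.py <<'E'
def hp(th,tilt,r=.072):
    g=cw(-.05,.095,.121)+r*(np.cos(th)*CX+np.sin(th)*EZ); return g,Ro.from_rotvec(-tilt*CY)*down(-96.2)
def seq(ths,tilt):
    for a,b in zip(ths[:-1],ths[1:]):
        ga,R=hp(a,tilt);gb,_=hp(b,tilt);print(round(b,2),(R.inv().apply(gb-ga)/.025).round(2).tolist())
E
python3 - <<'E'
from h import *
g,R=hp(.52,np.radians(12)); plan(g,R); seq(np.arange(.52,1.5,.12),np.radians(12))
E
```

```text
n 3 g0 [0.5609 0.1068 0.1564] rot [-17.72  -0.91  -0.04]
('all', [-0.016, -0.673, 0.027, -0.739, -0.038, -0.002])
0.64 [-0.0, 0.13, -0.32]
0.76 [-0.0, 0.16, -0.3]
0.88 [-0.0, 0.2, -0.28]
1.0 [-0.0, 0.23, -0.26]
1.12 [-0.0, 0.26, -0.23]
1.24 [-0.0, 0.29, -0.2]
1.36 [-0.0, 0.31, -0.16]
1.48 [-0.0, 0.32, -0.12]
```

Request:
step_arm(steps=[[1, -0.01, -0.4, 0.02, -0.44, -0.02, 0], [1, -0.01, -0.4, 0.02, -0.44, -0.02, 0], [1, -0.01, -0.4, 0.02, -0.44, -0.02, 0], [1, -0.01, -0.4, 0.02, -0.44, -0.02, 0], [1, -0.01, -0.4, 0.02, -0.44, -0.02, 0], [1, 0, 0, 0, 0, 0, 0], [1, 0, 0.13, -0.32, 0, 0, 0], [1, 0, 0.16, -0.3, 0, 0, 0], [1, 0, 0.2, -0.28, 0, 0, 0], [1, 0, 0, 0, 0, 0, 0]], squeeze=8)

```text
time: 7.2
position: [0.512, 0.1144, 0.3381]
tool_rot: [-0.66, 0.741, -0.094, 0.079]
ft_force: [7.1, 5.8, 3.0]
grip_width: 0.021
```

Run:
```python
from h import *
st(); snap('scene','s3')
cv2.imwrite('pics/s3c.png',cv2.resize(cv2.imread('pics/s3.png')[130:250,250:400],None,fx=4,fy=4,interpolation=cv2.INTER_CUBIC))
```

```text
t 7.2 grasp [0.5514 0.1087 0.179 ] coder [0.0033 0.0921 0.179 ] F [7.1 5.8 3. ] w 0.021 q [ 0.02  0.46  1.82 -0.07  0.62  1.75]
```

View pics/s3c.png

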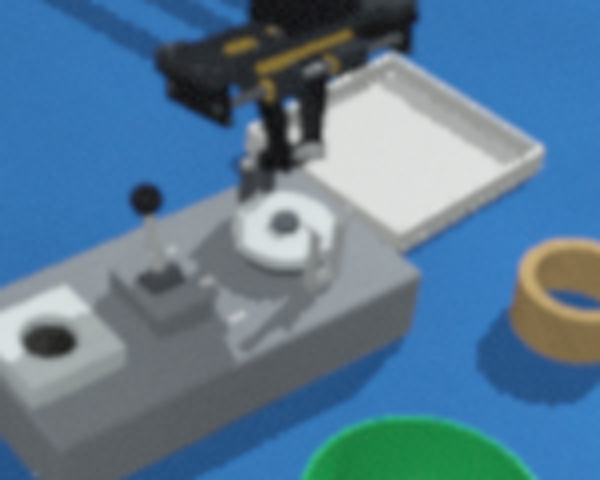

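Run:
```python
from h import *
t=np.radians(12)
g,R=hp(1.0,t,.075); plan(g,R,2); seq(np.arange(1.0,1.6,.11),t)
```

```text
n 2 g0 [0.5516 0.1086 0.1788] rot [-2.06 -0.49 -0.44]
('all', [-0.029, 0.108, -0.164, -0.128, -0.031, -0.027])
1.11 [-0.0, 0.24, -0.21]
1.22 [-0.0, 0.26, -0.18]
1.33 [-0.0, 0.28, -0.15]
1.44 [-0.0, 0.29, -0.12]
1.55 [-0.0, 0.3, -0.09]
```

Request:
step_arm(steps=[[1, -0.03, 0.11, -0.16, -0.13, 0, 0], [1, -0.03, 0.11, -0.16, -0.13, 0, 0], [1, 0, 0.24, -0.21, 0, 0, 0], [1, 0, 0.26, -0.18, 0, 0, 0], [1, 0, 0.28, -0.15, 0, 0, 0], [1, 0, 0.29, -0.12, 0, 0, 0], [1, 0, 0.3, -0.09, 0, 0, 0], [1, 0, 0, 0, 0, 0, 0], [1, 0, 0, 0, 0, 0, 0], [1, 0, 0, 0, 0, 0, 0]])

```text
time: 8.25
position: [0.465, 0.1209, 0.3546]
tool_rot: [-0.662, 0.743, -0.076, 0.062]
ft_force: [-1.9, 6.1, 7.6]
grip_width: 0.0199
```

Run:
```python
from h import *
st(); snap('scene','s4')
cv2.imwrite('pics/s4c.png',cv2.resize(cv2.imread('pics/s4.png')[130:250,250:400],None,fx=4,fy=4,interpolation=cv2.INTER_CUBIC))
```

```text
t 8.25 grasp [0.4965 0.1157 0.1937] coder [-0.0521  0.0931  0.1937] F [-1.9  6.1  7.6] w 0.0199 q [ 0.03  0.39  1.89 -0.06  0.67  1.76]
```

View pics/s4c.png

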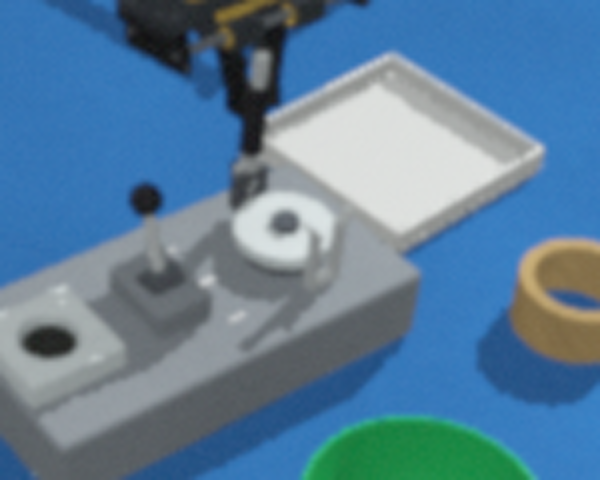

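The handle stands upright at about (245,180) in the crop. I release it, straighten the tool and regrip.

Run:
```python
from h import *
g,R=hp(1.57,0,.072); plan(g,R,4)
```

```text
n 4 g0 [0.4965 0.1157 0.1937] rot [-11.22  -0.59  -0.45]
('all', [-0.003, -0.341, 0.019, -0.351, -0.018, -0.014])
```

Request:
step_arm(steps=[[-0.3, 0, 0, 0, 0, 0, 0], [-0.3, 0, 0, 0, 0, 0, 0], [-0.3, 0, 0, 0, 0, 0, 0], [-0.3, 0, -0.34, 0.02, -0.35, -0.02, -0.01], [-0.3, 0, -0.34, 0.02, -0.35, -0.02, -0.01], [-0.3, 0, -0.34, 0.02, -0.35, -0.02, -0.01], [-0.3, 0, -0.34, 0.02, -0.35, -0.02, -0.01], [-0.3, 0, 0, 0, 0, 0, 0], [-0.3, 0, 0, 0, 0, 0, 0], [-0.3, 0, 0, 0, 0, 0, 0]])

```text
time: 9.3
position: [0.4988, 0.1162, 0.3555]
tool_rot: [-0.667, 0.745, 0.0, -0.001]
ft_force: [-0.9, -0.2, 0.4]
grip_width: 0.0563
```

Run:
```python
from h import *
st(); snap('scene','s5');g,R=hp(1.57,0,.072); plan(g,R,1)
p,d=snap('top','t5');C=toC(cloud('top',d))
cv2.imwrite('pics/s5c.png',cv2.resize(np.hstack([cv2.imread('pics/s5.png')[130:250,250:400],cv2.imread('pics/t5.png')[150:270,150:300]]),None,fx=2.6,fy=2.6,interpolation=cv2.INTER_CUBIC))
```

```text
t 9.3 grasp [0.4984 0.116  0.1915] coder [-0.0503  0.0936  0.1915] F [-0.9 -0.2  0.4] w 0.0563 q [ 0.01  0.45  1.76 -0.    0.93  1.69]
n 1 g0 [0.4984 0.1161 0.1916] rot [ 0.14 -0.08 -0.09]
('all', [-0.044, 0.003, -0.057, 0.017, -0.01, -0.011])
```

View pics/s5c.png

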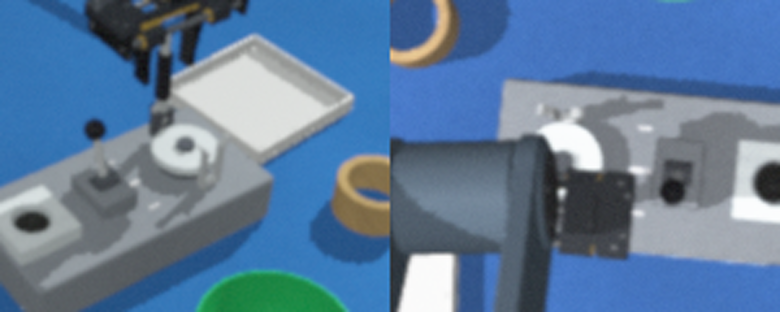

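Run:
```python
import numpy as np
a=np.radians(np.arange(0,370,10));X=-50*np.cos(a);Y=50*np.sin(a)
for i in range(36): print(i*10+10,[round(-(Y[i+1]-Y[i])/25,2),round(-(X[i+1]-X[i])/25,2)])
```

```text
10 [np.float64(-0.35), np.float64(-0.03)]
20 [np.float64(-0.34), np.float64(-0.09)]
30 [np.float64(-0.32), np.float64(-0.15)]
40 [np.float64(-0.29), np.float64(-0.2)]
50 [np.float64(-0.25), np.float64(-0.25)]
60 [np.float64(-0.2), np.float64(-0.29)]
70 [np.float64(-0.15), np.float64(-0.32)]
80 [np.float64(-0.09), np.float64(-0.34)]
90 [np.float64(-0.03), np.float64(-0.35)]
100 [np.float64(0.03), np.float64(-0.35)]
110 [np.float64(0.09), np.float64(-0.34)]
120 [np.float64(0.15), np.float64(-0.32)]
130 [np.float64(0.2), np.float64(-0.29)]
140 [np.float64(0.25), np.float64(-0.25)]
150 [np.float64(0.29), np.float64(-0.2)]
160 [np.float64(0.32), np.float64(-0.15)]
170 [np.float64(0.34), np.float64(-0.09)]
180 [np.float64(0.35), np.float64(-0.03)]
190 [np.float64(0.35), np.float64(0.03)]
200 [np.float64(0.34), np.float64(0.09)]
210 [np.float64(0.32), np.float64(0.15)]
220 [np.float64(0.29), np.float64(0.2)]
230 [np.float64(0.25), np.float64(0.25)]
240 [np.float64(0.2), np.float64(0.29)]
250 [np.float64(0.15), np.float64(0.32)]
260 [np.float64(0.09), np.float64(0.34)]
270 [np.float64(0.03), np.float64(0.35)]
280 [np.float64(-0.03), np.float64(0.35)]
290 [np.float64(-0.09), np.float64(0.34)]
300 [np.float64(-0.15), np.float64(0.32)]
310 [np.float64(-0.2), np.float64(0.29)]
320 [np.float64(-0.25), np.float64(0.25)]
330 [np.float64(-0.29), np.float64(0.2)]
340 [np.float64(-0.32), np.float64(0.15)]
350 [np.float64(-0.34), np.float64(0.09)]
360 [np.float64(-0.35), np.float64(0.03)]
```

Request:
step_arm(steps=[[1, -0.04, 0, -0.06, 0, 0, 0], [1, 0, 0, 0, 0, 0, 0], [1, 0, 0, 0, 0, 0, 0], [1, 0, 0, 0, 0, 0, 0], [1, 0, 0, 0, 0, 0, 0], [1, 0, 0, 0, 0, 0, 0], [1, 0, 0, 0, 0, 0, 0], [1, -0.35, -0.03, 0, 0, 0, 0], [1, -0.34, -0.09, 0, 0, 0, 0], [1, -0.32, -0.15, 0, 0, 0, 0]], squeeze=15)

```text
time: 10.4
position: [0.5096, 0.142, 0.3573]
tool_rot: [-0.667, 0.745, -0.0, -0.001]
ft_force: [1.5, -3.7, -0.1]
grip_width: 0.019
```

Run:
```python
from h import *
st()
```

```text
t 10.4 grasp [0.5094 0.1417 0.1933] coder [-0.0421  0.1203  0.1933] F [ 1.5 -3.7 -0.1] w 0.019 q [ 0.06  0.46  1.72 -0.    0.96  1.74]
```

Request:
step_arm(steps=[[1, -0.29, -0.2, 0, 0, 0, 0], [1, -0.25, -0.25, 0, 0, 0, 0], [1, -0.2, -0.29, 0, 0, 0, 0], [1, -0.15, -0.32, 0, 0, 0, 0], [1, -0.09, -0.34, 0, 0, 0, 0], [1, -0.03, -0.35, 0, 0, 0, 0], [1, 0.03, -0.35, 0, 0, 0, 0], [1, 0.09, -0.34, 0, 0, 0, 0], [1, 0.15, -0.32, 0, 0, 0, 0], [1, 0.2, -0.29, 0, 0, 0, 0]])

```text
time: 11.4
position: [0.5871, 0.1469, 0.3572]
tool_rot: [-0.667, 0.745, 0.001, 0.0]
ft_force: [-2.5, 1.7, 4.3]
grip_width: 0.0194
```

Run:
```python
from h import *
st()
```

```text
t 11.4 grasp [0.587  0.1472 0.1932] coder [0.0344 0.1342 0.1932] F [-2.5  1.7  4.3] w 0.0194 q [0.06 0.56 1.53 0.   1.05 1.74]
```

Request:
step_arm(steps=[[1, 0.25, -0.25, 0, 0, 0, 0], [1, 0.29, -0.2, 0, 0, 0, 0], [1, 0.32, -0.15, 0, 0, 0, 0], [1, 0.34, -0.09, 0, 0, 0, 0], [1, 0.35, -0.03, 0, 0, 0, 0], [1, 0.35, 0.03, 0, 0, 0, 0], [1, 0.34, 0.09, 0, 0, 0, 0], [1, 0.32, 0.15, 0, 0, 0, 0], [1, 0.29, 0.2, 0, 0, 0, 0], [1, 0.25, 0.25, 0, 0, 0, 0]])

```text
time: 12.4
position: [0.5775, 0.0686, 0.3573]
tool_rot: [-0.667, 0.745, -0.0, -0.001]
ft_force: [2.9, -0.7, 1.3]
grip_width: 0.0193
```

Run:
```python
from h import *
st()
```

```text
t 12.4 grasp [0.5773 0.0683 0.1933] coder [0.0334 0.0547 0.1933] F [ 2.9 -0.7  1.3] w 0.0193 q [-0.07  0.53  1.59 -0.    1.02  1.61]
```

Request:
step_arm(steps=[[1, 0.2, 0.29, 0, 0, 0, 0], [1, 0.15, 0.32, 0, 0, 0, 0], [1, 0.09, 0.34, 0, 0, 0, 0], [1, 0.03, 0.35, 0, 0, 0, 0], [1, -0.03, 0.35, 0, 0, 0, 0], [1, -0.09, 0.34, 0, 0, 0, 0], [1, -0.15, 0.32, 0, 0, 0, 0], [1, -0.2, 0.29, 0, 0, 0, 0], [1, -0.25, 0.25, 0, 0, 0, 0], [1, -0.29, 0.2, 0, 0, 0, 0]])

```text
time: 13.4
position: [0.5029, 0.0919, 0.3573]
tool_rot: [-0.667, 0.745, 0.0, -0.001]
ft_force: [1.2, -2.4, 0.8]
grip_width: 0.0192
```

Run:
```python
from h import *
st()
```

```text
t 13.4 grasp [0.5025 0.0917 0.1933] coder [-0.0436  0.0699  0.1933] F [ 1.2 -2.4  0.8] w 0.0192 q [-0.04  0.44  1.76 -0.    0.94  1.64]
```

Request:
step_arm(steps=[[1, -0.32, 0.14, 0, 0, 0, 0], [1, -0.34, 0.08, 0, 0, 0, 0], [1, -0.35, 0.03, 0, 0, 0, 0], [1, 0, 0, 0, 0, 0, 0], [1, 0, 0, 0, 0, 0, 0], [1, -0.08, 0, 0, 0, 0, 0], [1, -0.08, 0, 0, 0, 0, 0], [1, -0.06, 0, 0, 0, 0, 0], [1, 0, 0, 0, 0, 0, 0], [1, 0, 0, 0, 0, 0, 0]])

```text
time: 14.4
position: [0.5003, 0.1197, 0.3572]
tool_rot: [-0.669, 0.743, -0.003, -0.006]
ft_force: [-1.6, -18.2, 5.4]
grip_width: 0.0195
```

Run:
```python
from h import *
st()
```

```text
t 14.4 grasp [0.4994 0.1178 0.1932] coder [-0.0494  0.0955  0.1932] F [ -1.6 -18.2   5.4] w 0.0195 q [ 0.02  0.45  1.75 -0.01  0.94  1.71]
```

Request:
step_arm(steps=[[-0.3, 0, 0, 0, 0, 0, 0], [-0.3, 0, 0, 0, 0, 0, 0], [-0.3, 0, 0, 0, 0, 0, 0], [-0.3, 0.08, 0, 0, 0, 0, 0], [-0.3, 0, 0, 0, 0, 0, 0], [-0.3, 0, 0, 0, 0, 0, 0], [-0.3, 0, 0, 0, 0, 0, 0], [-0.3, 0, 0, 0, 0, 0, 0], [-0.3, 0, 0, 0, 0, 0, 0], [-0.3, 0, 0, 0, 0, 0, 0]])

```text
time: 15.4
position: [0.5005, 0.1206, 0.3573]
tool_rot: [-0.667, 0.745, 0.0, -0.001]
ft_force: [0.1, -0.3, 0.9]
grip_width: 0.0566
```

Run:
```python
from h import *
st(); g,R=hp(1.57,0,.072); plan(g,R,1)
seq(np.arange(1.57,-.01,-.1),0)
```

```text
t 15.4 grasp [0.5003 0.1205 0.1933] coder [-0.0489  0.0983  0.1933] F [ 0.1 -0.3  0.9] w 0.0566 q [ 0.02  0.45  1.76 -0.    0.94  1.7 ]
n 1 g0 [0.5003 0.1205 0.1933] rot [ 0.1  -0.06 -0.09]
('all', [0.138, 0.054, 0.013, 0.012, -0.007, -0.012])
1.47 [0.0, -0.29, 0.01]
1.37 [0.0, -0.28, 0.04]
1.27 [0.0, -0.28, 0.07]
1.17 [0.0, -0.27, 0.1]
1.07 [0.0, -0.26, 0.13]
0.97 [0.0, -0.25, 0.15]
0.87 [0.0, -0.23, 0.17]
0.77 [0.0, -0.21, 0.2]
0.67 [0.0, -0.19, 0.22]
0.57 [0.0, -0.17, 0.23]
0.47 [0.0, -0.14, 0.25]
0.37 [0.0, -0.12, 0.26]
0.27 [0.0, -0.09, 0.27]
0.17 [0.0, -0.06, 0.28]
0.07 [0.0, -0.03, 0.29]
```

Request:
step_arm(steps=[[-0.3, 0.12, 0.05, 0, 0, 0, 0], [1, 0, 0, 0, 0, 0, 0], [1, 0, 0, 0, 0, 0, 0], [1, 0, 0, 0, 0, 0, 0], [1, 0, 0, 0, 0, 0, 0], [1, 0, 0, 0, 0, 0, 0], [1, 0, -0.29, 0.01, 0, 0, 0], [1, 0, -0.28, 0.04, 0, 0, 0], [1, 0, -0.28, 0.07, 0, 0, 0], [1, 0, -0.27, 0.1, 0, 0, 0]], squeeze=7)

```text
time: 16.4
position: [0.5266, 0.1139, 0.352]
tool_rot: [-0.668, 0.744, 0.0, -0.003]
ft_force: [-2.3, -3.8, 3.3]
grip_width: 0.0198
```

Request:
step_arm(steps=[[1, 0, -0.26, 0.13, 0, 0, 0], [1, 0, -0.25, 0.15, 0, 0, 0], [1, 0, -0.23, 0.17, 0, 0, 0], [1, 0, -0.21, 0.2, 0, 0, 0], [1, 0, -0.19, 0.22, 0, 0, 0], [1, 0, -0.17, 0.23, 0, 0, 0], [1, 0, -0.14, 0.25, 0, 0, 0], [1, 0, -0.12, 0.26, 0, 0, 0], [1, 0, 0, 0, 0, 0, 0], [1, 0, 0, 0, 0, 0, 0]])

```text
time: 17.4
position: [0.5678, 0.1092, 0.3112]
tool_rot: [-0.667, 0.745, -0.002, 0.0]
ft_force: [2.9, -5.2, -1.7]
grip_width: 0.0198
```

Run:
```python
from h import *
st(); snap('scene','s6')
cv2.imwrite('pics/s6c.png',cv2.resize(cv2.imread('pics/s6.png')[130:250,250:400],None,fx=4,fy=4,interpolation=cv2.INTER_CUBIC))
```

```text
t 17.4 grasp [0.5683 0.1087 0.1472] coder [0.0201 0.0939 0.1472] F [ 2.9 -5.2 -1.7] w 0.0198 q [-0.    0.59  1.64 -0.    0.91  1.68]
```

View pics/s6c.png

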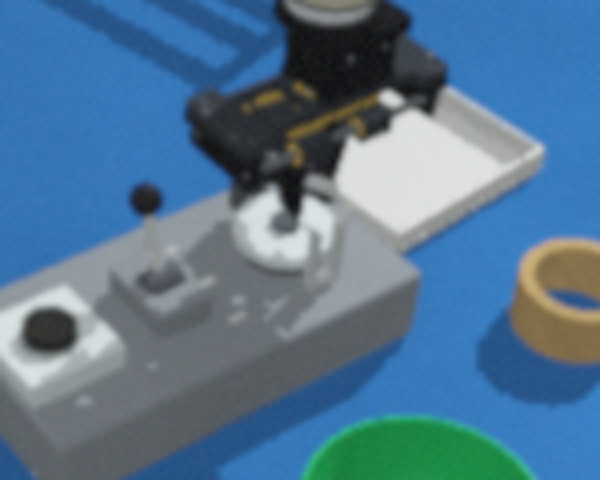

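The pad is wound up, and the handle is about two thirds of the way down. I finish the fold, release and rise.

Request:
step_arm(steps=[[1, 0, -0.09, 0.27, 0, 0, 0], [1, 0, -0.06, 0.28, 0, 0, 0], [1, 0, -0.03, 0.29, 0, 0, 0], [1, 0, 0, 0.18, 0, 0, 0], [1, 0, 0, 0, 0, 0, 0], [-0.3, 0, 0, 0, 0, 0, 0], [-0.3, 0, 0, 0, 0, 0, 0], [-0.3, 0, 0, 0, 0, 0, 0], [-0.3, 0, 0, -0.6, 0, 0, 0], [-0.3, 0, 0, -1, 0, 0, 0]])

```text
time: 18.45
position: [0.5694, 0.1102, 0.3247]
tool_rot: [-0.667, 0.745, 0.002, -0.003]
ft_force: [0.5, 0.1, -0.4]
grip_width: 0.0514
```

Request:
step_arm(steps=[[-0.3, 0, 0, -1, 0, 0, 0], [-0.3, 0.7, 0.6, -0.6, 0, 0, -0.9], [-0.3, 0.7, 0.6, 0, 0, 0, -0.9], [-0.3, 0, 0.6, 0, 0, 0, -1], [-0.3, 0, 0, 0, 0, 0, -1], [-0.3, 0, 0, 0, 0, 0, -1], [-0.3, 0, 0, 0, 0, 0, -1], [-0.3, 0, 0, 0, 0, 0, -1], [-0.3, 0, 0, 0, 0, 0, -1], [-0.3, 0, 0, 0, 0, 0, 0]])

```text
time: 19.45
position: [0.5237, 0.0747, 0.3661]
tool_rot: [0.957, -0.291, -0.001, 0.0]
ft_force: [0.1, 0.1, 0.6]
grip_width: 0.0566
```

Run:
```python
from h import *
st(); snap('scene','s7');p,d=snap('top','t7');
cv2.imwrite('pics/s7c.png',cv2.resize(np.hstack([cv2.imread('pics/s7.png')[130:250,250:400],cv2.imread('pics/t7.png')[150:270,170:320]]),None,fx=2.6,fy=2.6,interpolation=cv2.INTER_CUBIC))
```

```text
t 19.45 grasp [0.5234 0.0746 0.2021] coder [-0.0209  0.0552  0.2021] F [0.1 0.1 0.6] w 0.0566 q [-0.07  0.45  1.71 -0.    0.98  0.52]
```

View pics/s7c.png

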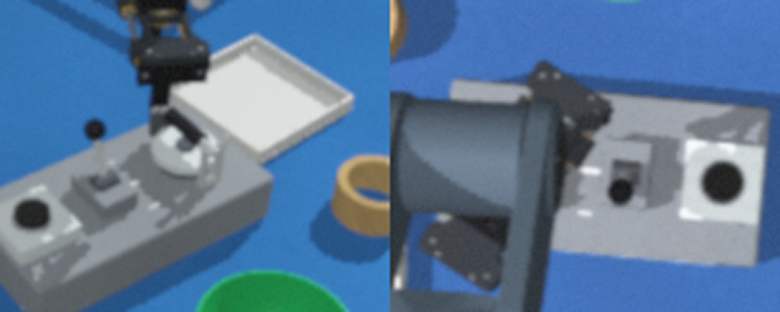

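The handle lies folded in the fork and the pad stands up. Next is the knob position, from both views.

Run:
```python
from h import *
def blob(tag,box,name):
    p=cv2.imread(f'pics/{tag}.png'); x0,y0,x1,y1=box
    m=(p[y0:y1,x0:x1].max(2)<55).astype(np.uint8); n,l,s,c=cv2.connectedComponentsWithStats(m); 
    for i in range(1,n): 
        if s[i,4]>15: print(tag,s[i],c[i]+[x0,y0])
    i=1+np.argmax(s[1:,4]); return c[i]+[x0,y0]
a=blob('scene0',(275,172,298,190),'scene'); b=blob('top0',(250,214,268,232),'top')
o1,d1=ray('scene',*a);o2,d2=ray('top',*b);A=np.stack([d1,-d2],1);s=np.linalg.lstsq(A,o2-o1,rcond=None)[0]
X1=o1+s[0]*d1;X2=o2+s[1]*d2;X=(X1+X2)/2;print(X,X1-X2,'coder',toC(X), 'ang',np.arctan2(toC(X)[0],toC(X)[2]-.092)+.6)
plan(cw(toC(X)[0],-.025,.2),down(-6.2))
```

```text
scene0 [ 9  6  6  5 24] [286.125      179.83333333]
top0 [ 5  5  8  9 55] [258.6        222.87272727]
[ 0.51400325 -0.00741048  0.15758798] [-1.92679884e-04 -2.34487144e-04 -2.01102222e-05] coder [-0.02135698 -0.0273842   0.15758798] ang 0.285204413930212
n 4 g0 [0.5235 0.0745 0.2021] rot [  0.07   0.08 -27.85]
[[0.37, 0.71, 0.02, 0.0, 0.0, -0.87], [0.28, 0.75, 0.02, 0.0, 0.0, -0.87], [0.18, 0.78, 0.02, 0.0, 0.0, -0.87], [0.09, 0.8, 0.02, 0.0, 0.0, -0.87]]
```

Request:
step_arm(steps=[[-0.3, 0.37, 0.71, -0.3, 0, 0, -0.87], [-0.3, 0.28, 0.75, 0, 0, 0, -0.87], [-0.3, 0.18, 0.78, 0, 0, 0, -0.87], [-0.3, 0.09, 0.8, 0, 0, 0, -0.87], [-0.3, 0, 0, 0.3, 0, 0, 0], [-0.3, 0, 0, 0, 0, 0, 0], [-0.3, 0, 0, 0, 0, 0, 0], [-0.3, 0, 0, 0, 0, 0, 0], [-0.3, 0, 0, 0, 0, 0, 0], [-0.3, 0, 0, 0, 0, 0, 0]])

```text
time: 20.55
position: [0.5148, -0.0049, 0.3663]
tool_rot: [0.999, -0.053, -0.001, 0.0]
ft_force: [-0.5, -0.1, 0.0]
grip_width: 0.0568
```

Run:
```python
from h import *
st(); plan(cw(-.0214,-.025,.158),down(-6.2),3)
```

```text
t 20.55 grasp [ 0.5145 -0.005   0.2023] coder [-0.0211 -0.0249  0.2023] F [-0.5 -0.1  0. ] w 0.0568 q [-0.23  0.43  1.75 -0.    0.96 -0.12]
n 3 g0 [ 0.5145 -0.005   0.2023] rot [0.06 0.08 0.16]
('all', [-0.006, 0.003, 0.59, 0.002, 0.003, 0.007])
```

Request:
step_arm(steps=[[-0.3, 0, 0, 0.59, 0, 0, 0], [-0.3, 0, 0, 0.59, 0, 0, 0], [-0.3, 0, 0, 0.59, 0, 0, 0], [-0.3, 0, 0, 0, 0, 0, 0], [1, 0, 0, 0, 0, 0, 0], [1, 0, 0, 0, 0, 0, 0], [1, 0, 0, 0, 0, 0, 0], [1, 0, 0, 0, 0, 0, 0], [1, 0, 0, 0, 0, 0, 0], [1, 0, 0, 0, 0, 0, 0]], squeeze=8)

```text
time: 21.55
position: [0.5146, -0.0054, 0.3223]
tool_rot: [0.999, -0.053, -0.001, 0.001]
ft_force: [-0.5, 0.2, 2.2]
grip_width: 0.0252
```

Run:
```python
from h import *
st(); plan(cw(0,-.025,.162),down(-6.2),5)
```

```text
t 21.55 grasp [ 0.5144 -0.0056  0.1583] coder [-0.0211 -0.0255  0.1583] F [-0.5  0.2  2.2] w 0.0252 q [-0.23  0.5   1.79 -0.    0.85 -0.12]
n 5 g0 [ 0.5144 -0.0056  0.1583] rot [0.07 0.07 0.14]
('all', [0.167, -0.002, -0.03, 0.002, 0.002, 0.004])
```

Request:
step_arm(steps=[[1, 0.17, 0, -0.05, 0, 0, 0], [1, 0.17, 0, -0.04, 0, 0, 0], [1, 0.17, 0, -0.03, 0, 0, 0], [1, 0.17, 0, -0.02, 0, 0, 0], [1, 0.17, 0, -0.01, 0, 0, 0], [1, 0, 0, 0, 0, 0, 0], [1, 0, 0, 0, 0, 0, 0], [1, 0, 0, 0, 0, 0, 0], [1, 0, 0, 0, 0, 0, 0], [1, 0, 0, 0, 0, 0, 0]])

```text
time: 22.55
position: [0.5362, -0.0077, 0.3257]
tool_rot: [0.999, -0.053, -0.0, 0.001]
ft_force: [0.3, 0.2, 0.5]
grip_width: 0.0249
```

Run:
```python
from h import *
st(); plan(cw(0,-.025,.162),down(-6.2),1)
```

```text
t 22.55 grasp [ 0.5362 -0.0078  0.1617] coder [ 0.0007 -0.0254  0.1617] F [0.3 0.2 0.5] w 0.0249 q [-0.22  0.52  1.73 -0.    0.89 -0.12]
n 1 g0 [ 0.5362 -0.0078  0.1617] rot [ 0.06 -0.    0.14]
('all', [-0.028, -0.01, -0.012, 0.008, -0.0, 0.017])
```

Request:
step_arm(steps=[[-0.3, -0.02, 0, 0, 0, 0, 0], [-0.3, 0, 0, 0, 0, 0, 0], [-0.3, 0, 0, 0, 0, 0, 0], [-0.3, 0, 0, -0.6, 0, 0, 0], [-0.3, 0, 0, -1, 0, 0, 0], [-0.5, 0, 0, -1, 0, 0, 0], [-0.5, 0, 0, -1, 0, 0, 0], [-0.5, 0, 0, 0, 0, 0, 0], [-0.5, 0, 0, 0, 0, 0, 0], [-0.5, 0, 0, 0, 0, 0, 0]])

```text
time: 23.55
position: [0.5349, -0.0074, 0.4145]
tool_rot: [0.999, -0.053, -0.002, 0.0]
ft_force: [-0.2, -0.4, -0.6]
grip_width: 0.0653
```

Run:
```python
from h import *
st(); plan([.427,-.358,.22],down(-54))
```

```text
t 23.55 grasp [ 0.5342 -0.0074  0.2505] coder [-0.0013 -0.0252  0.2505] F [-0.2 -0.4 -0.6] w 0.0653 q [-0.22  0.4   1.65 -0.    1.1  -0.12]
n 15 g0 [ 0.5342 -0.0074  0.2505] rot [ 0.14  0.2  47.95]
[[-0.19, 0.96, 0.08, 0.0, 0.0, 0.4], [-0.13, 0.97, 0.08, 0.0, 0.0, 0.4], [-0.08, 0.98, 0.08, 0.0, 0.0, 0.4], [-0.02, 0.98, 0.08, 0.0, 0.0, 0.4], [0.03, 0.98, 0.08, 0.0, 0.0, 0.4], [0.08, 0.97, 0.08, 0.0, 0.0, 0.4], [0.14, 0.97, 0.08, 0.0, 0.0, 0.4], [0.19, 0.96, 0.08, 0.0, 0.0, 0.4], [0.25, 0.95, 0.08, 0.0, 0.0, 0.4], [0.3, 0.93, 0.08, 0.0, 0.0, 0.4], [0.35, 0.91, 0.08, 0.0, 0.0, 0.4], [0.4, 0.89, 0.08, 0.0, 0.0, 0.4], [0.45, 0.87, 0.08, 0.0, 0.0, 0.4], [0.5, 0.84, 0.08, 0.0, 0.0, 0.4], [0.54, 0.81, 0.08, 0.0, 0.0, 0.4]]
```

Request:
step_arm(steps=[[-0.5, -0.19, 0.96, 0, 0, 0, 0.4], [-0.5, -0.13, 0.97, 0, 0, 0, 0.4], [-0.5, -0.08, 0.98, 0, 0, 0, 0.4], [-0.5, -0.02, 0.98, 0, 0, 0, 0.4], [-0.5, 0.03, 0.98, 0, 0, 0, 0.4], [-0.5, 0.08, 0.97, 0, 0, 0, 0.4], [-0.5, 0.14, 0.97, 0, 0, 0, 0.4], [-0.5, 0.19, 0.96, 0, 0, 0, 0.4], [-0.5, 0.25, 0.95, 0, 0, 0, 0.4], [-0.5, 0.3, 0.93, 0, 0, 0, 0.4]])

```text
time: 24.55
position: [0.4629, -0.2423, 0.4144]
tool_rot: [0.945, -0.327, -0.002, 0.0]
ft_force: [0.5, 1.0, 0.8]
grip_width: 0.0653
```

```bash
cat >> h.py <<'E'
def jars(tag,box=(430,-.31,.13)):
    p,d=snap('top',tag);P=cloud('top',d);hs=cv2.cvtColor(p,cv2.COLOR_RGB2HSV)
    for n,h in zip('ABCD',(.1,.082,.065,.05)):
        m=((abs(P[...,2]-h+.001)<.006)&(hs[...,1]<70)&(hs[...,2]>120)).astype(np.uint8)
        k,l,s,c=cv2.connectedComponentsWithStats(m,connectivity=8)
        for i in range(1,k):
            if s[i,4]>60:
                S=P[l==i]; cc,r=cv2.minEnclosingCircle((S[:,:2]*1000).astype(np.float32))
                if 17<r<27: print(n,'c',np.round(np.array(cc)/1000,4),'r',round(r,1),'z',S[:,2].mean().round(4),'px',c[i].round(0),'N',s[i,4])
E
python3 - <<'E'
from h import *
st(); jars('t8'); snap('scene','s8'); p,d=snap('top','t8')
cv2.imwrite('pics/s8c.png',cv2.resize(np.hstack([cv2.imread('pics/s8.png')[130:290,140:390],cv2.imread('pics/t8.png')[130:290,180:430]]),None,fx=1.6,fy=1.6,interpolation=cv2.INTER_CUBIC))
plan([.427,-.358,.22],down(-54))
E
```

```text
t 24.55 grasp [ 0.4622 -0.2421  0.2504] coder [-0.0475 -0.2663  0.2504] F [0.5 1.  0.8] w 0.0653 q [-0.7   0.38  1.68 -0.    1.09 -0.03]
A c [ 0.3476 -0.4786] r 22.2 z 0.0991 px [439. 284.] N 216
D c [ 0.5347 -0.2787] r 21.7 z 0.049 px [357. 215.] N 162
n 6 g0 [ 0.4624 -0.2423  0.2506] rot [ 0.12  0.2  15.82]
[[0.29, 0.75, 0.2, 0.0, 0.0, 0.33], [0.32, 0.74, 0.2, 0.0, 0.0, 0.33], [0.36, 0.72, 0.2, 0.0, 0.0, 0.33], [0.39, 0.71, 0.2, 0.0, 0.0, 0.33], [0.42, 0.69, 0.2, 0.0, 0.0, 0.33], [0.45, 0.67, 0.2, 0.0, 0.0, 0.33]]
```

View pics/s8c.png

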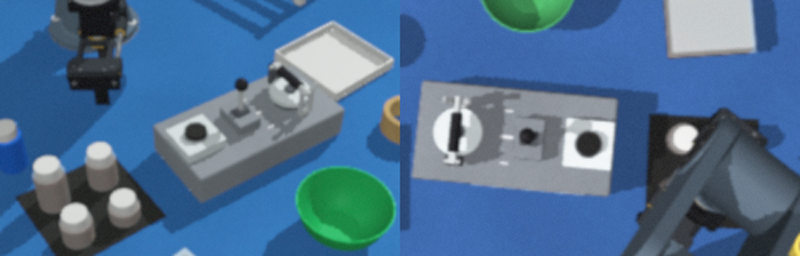

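The lever now looks upright on its middle mark at (530,137), the handle is folded, and the jars have not moved. I check the lever in numbers and then go to jar A.

Run:
```python
from h import *
def blob(tag,box):
    p=cv2.imread(f'pics/{tag}.png'); x0,y0,x1,y1=box
    m=(p[y0:y1,x0:x1].max(2)<55).astype(np.uint8); n,l,s,c=cv2.connectedComponentsWithStats(m); i=1+np.argmax(s[1:,4]); print(s[i]); return c[i]+[x0,y0]
a=blob('s8',(280,172,302,190)); b=blob('t8',(252,208,270,226))
o1,d1=ray('scene',*a);o2,d2=ray('top',*b);A=np.stack([d1,-d2],1);s=np.linalg.lstsq(A,o2-o1,rcond=None)[0]
X=(o1+s[0]*d1+o2+s[1]*d2)/2;c=toC(X);print(a,b,c,np.arctan2(c[0],c[2]-.092)+.6)
```

```text
[ 8  8  6  6 27]
[ 4  3  9  9 56]
[290.48148148 182.88888889] [259.80357143 214.67857143] [-0.00020418 -0.02785702  0.16079545] 0.5970321246375918
```

Request:
step_arm(steps=[[-0.5, 0.29, 0.75, 0.2, 0, 0, 0.33], [-0.5, 0.32, 0.74, 0.2, 0, 0, 0.33], [-0.5, 0.36, 0.72, 0.2, 0, 0, 0.33], [-0.5, 0.39, 0.71, 0.2, 0, 0, 0.33], [-0.5, 0.42, 0.69, 0.2, 0, 0, 0.33], [-0.5, 0.45, 0.67, 0.2, 0, 0, 0.33], [-0.5, 0, 0, 0, 0, 0, 0], [-0.5, 0, 0, 0, 0, 0, 0], [-0.5, 0, 0, 0, 0, 0, 0], [-0.5, 0, 0, 0, 0, 0, 0]])

```text
time: 25.7
position: [0.4282, -0.356, 0.3862]
tool_rot: [0.892, -0.452, -0.001, 0.001]
ft_force: [-0.7, 0.5, -0.5]
grip_width: 0.0648
```

Run:
```python
from h import *
st(); plan([.427,-.358,.056],down(-54))
```

```text
t 25.7 grasp [ 0.4279 -0.356   0.2222] coder [-0.0692 -0.3833  0.2222] F [-0.7  0.5 -0.5] w 0.0648 q [-0.89  0.46  1.62 -0.    1.06  0.05]
n 7 g0 [ 0.4279 -0.356   0.2222] rot [0.1  0.05 0.21]
('all', [0.006, 0.011, 0.95, 0.002, 0.001, 0.004])
```

Request:
step_arm(steps=[[-0.6, 0.05, 0.08, 0.95, 0, 0, 0], [-0.6, 0, 0, 0.95, 0, 0, 0], [-0.6, 0, 0, 0.95, 0, 0, 0], [-0.6, 0, 0, 0.95, 0, 0, 0], [-0.6, 0, 0, 0.95, 0, 0, 0], [-0.6, 0, 0, 0.95, 0, 0, 0], [-0.6, 0, 0, 0.95, 0, 0, 0], [-0.6, 0, 0, 0, 0, 0, 0], [1, 0, 0, 0, 0, 0, 0], [1, 0, 0, 0, 0, 0, 0]], squeeze=40)

```text
time: 26.7
position: [0.4272, -0.3597, 0.2212]
tool_rot: [0.892, -0.453, 0.001, 0.001]
ft_force: [0.4, 0.4, 0.6]
grip_width: 0.0605
```

Request:
step_arm(steps=[[1, 0, 0, 0, 0, 0, 0], [1, 0, 0, 0, 0, 0, 0], [1, 0, 0, 0, 0, 0, 0], [1, 0, 0, -0.5, 0, 0, 0], [1, 0, 0, -1, 0, 0, 0], [1, 0, 0, -1, 0, 0, 0], [1, 0, 0, -1, 0, 0, 0], [1, 0, 0, -1, 0, 0, 0], [1, 0, 0, -1, 0, 0, 0], [1, 0, 0, -1, 0, 0, 0]])

```text
time: 27.7
position: [0.4264, -0.3588, 0.3836]
tool_rot: [0.891, -0.453, -0.001, 0.001]
ft_force: [-0.3, -0.3, -3.7]
grip_width: 0.0554
```

Run:
```python
from h import *
st(); print(cw(0,-.125,0)); snap('scene','s9')
pt=cw(0,-.125,.102+.056+.03); plan(pt,down(-54)); print(pt)
cv2.imwrite('pics/s9c.png',cv2.resize(cv2.imread('pics/s9.png')[100:290,120:390],None,fx=2.8,fy=2.8,interpolation=cv2.INTER_CUBIC))
```

```text
t 27.7 grasp [ 0.4259 -0.3588  0.2196] coder [-0.0709 -0.3863  0.2196] F [-0.3 -0.3 -3.7] w 0.0554 q [-0.9   0.46  1.63 -0.    1.05  0.04]
[ 0.52466409 -0.10676496  0.        ]
n 12 g0 [ 0.4277 -0.3608  0.2238] rot [ 0.11 -0.38  0.11]
('all', [-0.491, -0.759, 0.115, 0.001, -0.004, 0.001])
[ 0.52466409 -0.10676496  0.188     ]
```

View pics/s9c.png

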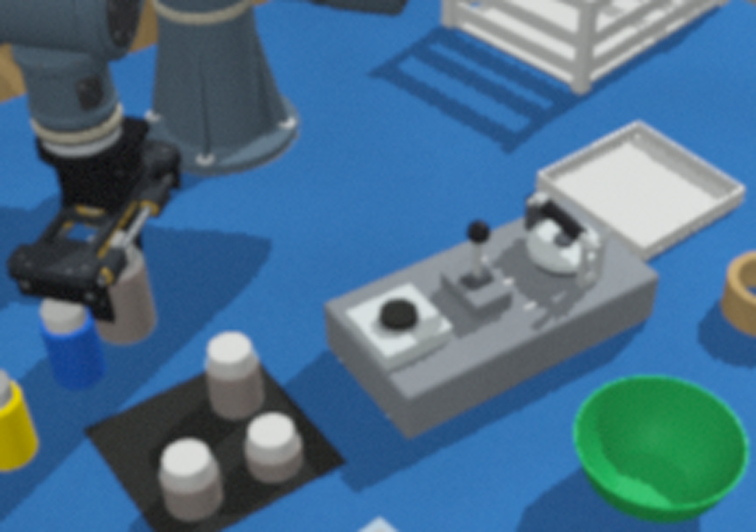

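Jar A is held upright. I move it over the pad.

Request:
step_arm(steps=[[1, -0.3, -0.45, 0, 0, 0, 0], [1, -0.49, -0.76, 0, 0, 0, 0], [1, -0.49, -0.76, 0, 0, 0, 0], [1, -0.49, -0.76, 0, 0, 0, 0], [1, -0.49, -0.76, 0, 0, 0, 0], [1, -0.49, -0.76, 0, 0, 0, 0], [1, -0.49, -0.76, 0, 0, 0, 0], [1, -0.49, -0.76, 0, 0, 0, 0], [1, -0.49, -0.76, 0, 0, 0, 0], [1, -0.49, -0.76, 0, 0, 0, 0]])

```text
time: 28.75
position: [0.5041, -0.1546, 0.38]
tool_rot: [0.891, -0.453, -0.003, 0.001]
ft_force: [-0.1, -0.8, -3.1]
grip_width: 0.0554
```

Request:
step_arm(steps=[[1, -0.49, -0.76, 0.3, 0, 0, 0], [1, -0.49, -0.76, 0.5, 0, 0, 0], [1, -0.19, -0.31, 0.4, 0, 0, 0], [1, 0, 0, 0, 0, 0, 0], [1, 0, 0, 0, 0, 0, 0], [1, 0, 0, 0, 0, 0, 0], [1, 0, 0, 0, 0, 0, 0], [1, 0, 0, 0, 0, 0, 0], [1, 0, 0, 0, 0, 0, 0], [1, 0, 0, 0, 0, 0, 0]])

```text
time: 29.75
position: [0.5244, -0.1065, 0.3522]
tool_rot: [0.891, -0.453, -0.0, 0.001]
ft_force: [-0.2, -0.2, -3.7]
grip_width: 0.0553
```

Run:
```python
from h import *
st(); R=down(-54); pt=cw(0,-.125,.102+.056+.004); plan(pt+.0012*R.as_matrix()[:,1],R); jars('t10');snap('scene','s10')
cv2.imwrite('pics/s10c.png',cv2.resize(cv2.imread('pics/s10.png')[130:290,150:350],None,fx=3.5,fy=3.5,interpolation=cv2.INTER_CUBIC))
```

```text
t 29.75 grasp [ 0.5242 -0.1067  0.1882] coder [-0.0005 -0.125   0.1882] F [-0.2 -0.2 -3.7] w 0.0553 q [-0.41  0.48  1.71 -0.    0.95  0.53]
n 2 g0 [ 0.5242 -0.1067  0.1882] rot [ 0.1  -0.    0.08]
('all', [0.006, 0.022, 0.524, 0.006, -0.0, 0.005])
A c [0.5627 0.1274] r 22.8 z 0.0946 px [207. 206.] N 65
A c [ 0.3481 -0.4779] r 22.9 z 0.099 px [439. 284.] N 213
A c [ 0.2952 -0.3696] r 21.8 z 0.099 px [399. 305.] N 219
B c [ 0.4392 -0.2608] r 21.4 z 0.0814 px [355. 250.] N 203
C c [ 0.5221 -0.3663] r 21.7 z 0.064 px [391. 220.] N 200
D c [ 0.5351 -0.2782] r 21.9 z 0.0491 px [358. 216.] N 193
```

View pics/s10c.png

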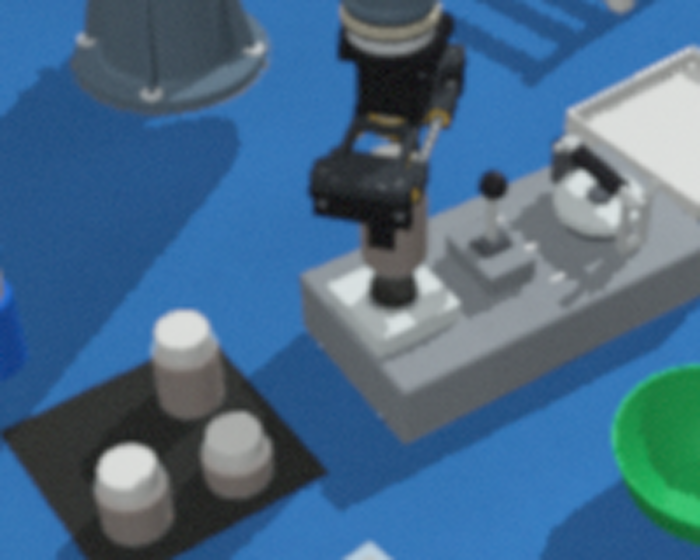

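Request:
step_arm(steps=[[1, 0, 0.04, 0.5, 0, 0, 0], [1, 0, 0, 0.5, 0, 0, 0], [1, 0, 0, 0.1, 0, 0, 0], [1, 0, 0, 0.1, 0, 0, 0], [1, 0, 0, 0.1, 0, 0, 0], [1, 0, 0, 0.1, 0, 0, 0], [1, 0, 0, 0, 0, 0, 0], [1, 0, 0, 0, 0, 0, 0], [1, 0, 0, 0, 0, 0, 0], [1, 0, 0, 0, 0, 0, 0]])

```text
time: 30.85
position: [0.5232, -0.1066, 0.3176]
tool_rot: [0.891, -0.453, -0.001, 0.001]
ft_force: [-4.2, 1.1, 5.8]
grip_width: 0.0552
```

Request:
step_arm(steps=[[1, 0, 0, 0.06, 0, 0, 0], [1, 0, 0, 0.06, 0, 0, 0], [1, 0, 0, 0, 0, 0, 0], [1, 0, 0, 0, 0, 0, 0], [1, 0, 0, 0, 0, 0, 0], [1, 0, 0, 0, 0, 0, 0], [1, 0, 0, 0, 0, 0, 0], [1, 0, 0, 0, 0, 0, 0], [1, 0, 0, 0, 0, 0, 0], [1, 0, 0, 0, 0, 0, 0]])

```text
time: 31.85
position: [0.5232, -0.1066, 0.3152]
tool_rot: [0.891, -0.453, -0.001, 0.001]
ft_force: [-4.3, 1.2, 10.2]
grip_width: 0.0552
```

Run:
```python
from h import *
st()
```

```text
t 31.85 grasp [ 0.5228 -0.1067  0.1512] coder [-0.0018 -0.1252  0.1512] F [-4.3  1.2 10.2] w 0.0552 q [-0.41  0.53  1.75 -0.    0.86  0.53]
```

Request:
step_arm(steps=[[1, 0, -0.05, 0.06, 0, 0, 0], [1, 0, 0, 0.06, 0, 0, 0], [1, 0, 0, 0.04, 0, 0, 0], [1, 0, 0, 0, 0, 0, 0], [1, 0, 0, 0, 0, 0, 0], [1, 0, 0, 0, 0, 0, 0], [1, 0, 0, 0, 0, 0, 0], [1, 0, 0, 0, 0, 0, 0], [1, 0, 0, 0, 0, 0, 0], [1, 0, 0, 0, 0, 0, 0]])

```text
time: 32.85
position: [0.5236, -0.1061, 0.3146]
tool_rot: [0.892, -0.453, -0.001, 0.002]
ft_force: [-11.5, 2.0, 32.8]
grip_width: 0.0551
```

Run:
```python
from h import *
st();snap('scene','s11')
cv2.imwrite('pics/s11c.png',cv2.resize(cv2.imread('pics/s11.png')[150:250,220:320],None,fx=6,fy=6,interpolation=cv2.INTER_CUBIC))
```

```text
t 32.85 grasp [ 0.5231 -0.1065  0.1506] coder [-0.0015 -0.1249  0.1506] F [-11.5   2.   32.8] w 0.0551 q [-0.41  0.54  1.75 -0.    0.86  0.53]
```

View pics/s11c.png

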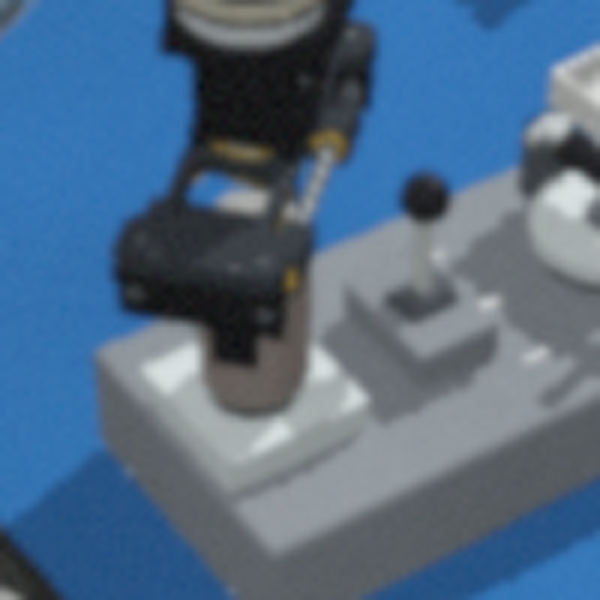

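Net push is 36 N with no further travel, so the pad is on its rigid stop. I lift jar A and take it to the tray.

Request:
step_arm(steps=[[1, 0, 0, -0.3, 0, 0, 0], [1, 0, 0, -0.7, 0, 0, 0], [1, 0, 0, -1, 0, 0, 0], [1, 0, 0, -1, 0, 0, 0], [1, 0, 0, -1, 0, 0, 0], [1, 0, 0, -0.8, 0, 0, 0], [1, 0, 0, 0, 0, 0, 0], [1, 0, 0, 0, 0, 0, 0], [1, 0, 0, 0, 0, 0, 0], [1, 0, 0, 0, 0, 0, 0]])

```text
time: 33.9
position: [0.5246, -0.106, 0.4284]
tool_rot: [0.891, -0.453, -0.002, 0.001]
ft_force: [0.5, 0.1, -2.8]
grip_width: 0.0554
```

Run:
```python
from h import *
st(); plan([.516,.384,.262],down(-54))
p,d=snap('top','t12');C=toC(cloud('top',d));m=(np.hypot(C[...,0],C[...,1]+.125)<.016);print('pad z',np.nanmedian(C[m][:,2]))
```

```text
t 33.9 grasp [ 0.5238 -0.1059  0.2644] coder [-0.0009 -0.1242  0.2644] F [ 0.5  0.1 -2.8] w 0.0554 q [-0.41  0.38  1.63 -0.    1.14  0.53]
n 20 g0 [ 0.5238 -0.1059  0.2644] rot [0.2  0.16 0.1 ]
('all', [-0.802, -0.564, 0.005, 0.001, 0.001, 0.001])
pad z 0.5879124116658699
```

Request:
step_arm(steps=[[1, -0.4, -0.28, 0, 0, 0, 0], [1, -0.8, -0.56, 0, 0, 0, 0], [1, -0.8, -0.56, 0, 0, 0, 0], [1, -0.8, -0.56, 0, 0, 0, 0], [1, -0.8, -0.56, 0, 0, 0, 0], [1, -0.8, -0.56, 0, 0, 0, 0], [1, -0.8, -0.56, 0, 0, 0, 0], [1, -0.8, -0.56, 0, 0, 0, 0], [1, -0.8, -0.56, 0, 0, 0, 0], [1, -0.8, -0.56, 0, 0, 0, 0]])

```text
time: 34.95
position: [0.5198, 0.1276, 0.4294]
tool_rot: [0.891, -0.453, -0.001, 0.001]
ft_force: [0.5, 0.3, -3.0]
grip_width: 0.0551
```

Request:
step_arm(steps=[[1, -0.8, -0.56, 0, 0, 0, 0], [1, -0.8, -0.56, 0, 0, 0, 0], [1, -0.8, -0.56, 0, 0, 0, 0], [1, -0.8, -0.56, 0, 0, 0, 0], [1, -0.8, -0.56, 0, 0, 0, 0], [1, -0.8, -0.56, 0, 0, 0, 0], [1, -0.8, -0.56, 0, 0, 0, 0], [1, -0.8, -0.56, 0, 0, 0, 0], [1, -0.8, -0.56, 0, 0, 0, 0], [1, -0.8, -0.56, 0, 0, 0, 0]])

```text
time: 35.95
position: [0.5147, 0.3716, 0.4289]
tool_rot: [0.892, -0.453, -0.001, 0.001]
ft_force: [-0.1, -0.1, -2.0]
grip_width: 0.0551
```

Run:
```python
from h import *
st(); plan([.516,.384,.085],down(-54)); snap('scene','s13')
cv2.imwrite('pics/s13c.png',cv2.resize(cv2.imread('pics/s13.png')[100:250,240:420],None,fx=3.3,fy=3.3,interpolation=cv2.INTER_CUBIC))
```

```text
t 35.95 grasp [0.5141 0.3714 0.2649] coder [-0.0622  0.3492  0.2649] F [-0.1 -0.1 -2. ] w 0.0551 q [0.45 0.52 1.38 0.   1.25 1.39]
n 8 g0 [0.5141 0.3714 0.2649] rot [0.19 0.06 0.13]
('all', [-0.045, -0.045, 0.899, 0.003, 0.001, 0.002])
```

View pics/s13c.png

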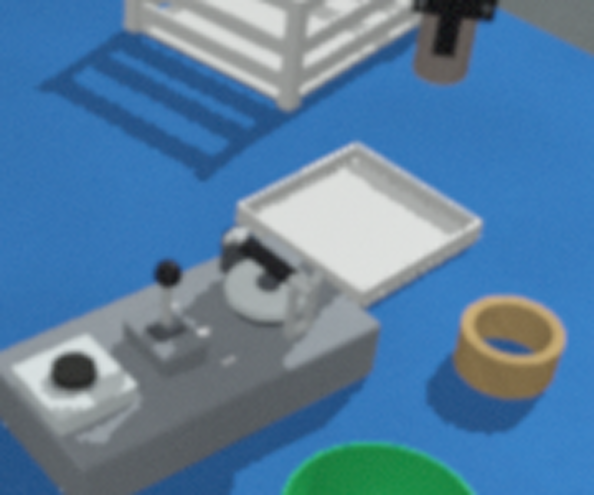

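Request:
step_arm(steps=[[1, -0.1, -0.1, 0.5, 0, 0, 0], [1, 0, 0, 0.9, 0, 0, 0], [1, 0, 0, 0.9, 0, 0, 0], [1, 0, 0, 0.9, 0, 0, 0], [1, 0, 0, 0.9, 0, 0, 0], [1, 0, 0, 0.9, 0, 0, 0], [1, 0, 0, 0.9, 0, 0, 0], [1, 0, 0, 0.9, 0, 0, 0], [1, 0, 0, 0, 0, 0, 0], [1, 0, 0, 0, 0, 0, 0]])

```text
time: 37.0
position: [0.5155, 0.3729, 0.2587]
tool_rot: [0.891, -0.453, -0.001, 0.002]
ft_force: [0.9, 0.4, -2.1]
grip_width: 0.0554
```

Run:
```python
from h import *
st(); plan([.516,.384,.063],down(-54))
```

```text
t 37.0 grasp [0.5149 0.3726 0.0947] coder [-0.0616  0.3505  0.0947] F [ 0.9  0.4 -2.1] w 0.0554 q [ 0.45  0.73  1.51 -0.    0.91  1.39]
n 2 g0 [0.5149 0.3726 0.0947] rot [0.24 0.04 0.08]
('all', [-0.173, -0.141, 0.634, 0.015, 0.002, 0.005])
```

Request:
step_arm(steps=[[1, -0.17, -0.14, 0.4, 0, 0, 0], [1, -0.17, -0.14, 0.4, 0, 0, 0], [1, 0, 0, 0.15, 0, 0, 0], [1, 0, 0, 0.15, 0, 0, 0], [1, 0, 0, 0.1, 0, 0, 0], [1, 0, 0, 0.06, 0, 0, 0], [1, 0, 0, 0, 0, 0, 0], [1, 0, 0, 0, 0, 0, 0], [1, 0, 0, 0, 0, 0, 0], [1, 0, 0, 0, 0, 0, 0]])

```text
time: 38.0
position: [0.5165, 0.3842, 0.2283]
tool_rot: [0.891, -0.453, -0.0, 0.001]
ft_force: [1.0, -0.1, -3.6]
grip_width: 0.056
```

Run:
```python
from h import *
st()
```

```text
t 38.0 grasp [0.5163 0.3841 0.0643] coder [-0.0615  0.3621  0.0643] F [ 1.  -0.1 -3.6] w 0.056 q [0.47 0.78 1.51 0.   0.86 1.41]
```

Request:
step_arm(steps=[[1, 0, 0, 0.06, 0, 0, 0], [1, 0, 0, 0.05, 0, 0, 0], [1, 0, 0, 0.04, 0, 0, 0], [1, 0, 0, 0, 0, 0, 0], [-0.6, 0, 0, 0, 0, 0, 0], [-0.6, 0, 0, 0, 0, 0, 0], [-0.6, 0, 0, 0, 0, 0, 0], [-0.6, 0, 0, -0.5, 0, 0, 0], [-0.6, 0, 0, -1, 0, 0, 0], [-0.6, 0, 0, -1, 0, 0, 0]])

```text
time: 39.0
position: [0.5165, 0.3842, 0.2875]
tool_rot: [0.891, -0.453, -0.001, 0.001]
ft_force: [0.2, 0.9, 0.9]
grip_width: 0.0693
```

Request:
step_arm(steps=[[-0.6, 0, 0, -1, 0, 0, 0], [-0.6, 0, 0, -1, 0, 0, 0], [-0.6, 0, 0, -1, 0, 0, 0], [-0.6, 0, 0, -0.6, 0, 0, 0], [-0.6, 0.8, 0.56, 0, 0, 0, 0], [-0.6, 0.8, 0.56, 0, 0, 0, 0], [-0.6, 0.8, 0.56, 0, 0, 0, 0], [-0.6, 0.8, 0.56, 0, 0, 0, 0], [-0.6, 0.8, 0.56, 0, 0, 0, 0], [-0.6, 0.8, 0.56, 0, 0, 0, 0]])

```text
time: 40.0
position: [0.5194, 0.2369, 0.3777]
tool_rot: [0.891, -0.453, -0.0, 0.001]
ft_force: [0.3, -0.3, 0.7]
grip_width: 0.0698
```

Run:
```python
from h import *
st(); jars('t14'); snap('scene','s14')
plan([.4392,-.2608,.23],down(-54))
cv2.imwrite('pics/s14c.png',cv2.resize(cv2.imread('pics/s14.png')[100:290,140:420],None,fx=2.6,fy=2.6,interpolation=cv2.INTER_CUBIC))
```

```text
t 40.0 grasp [0.5193 0.2368 0.2137] coder [-0.0425  0.216   0.2137] F [ 0.3 -0.3  0.7] w 0.0698 q [ 0.23  0.49  1.6  -0.    1.06  1.17]
A c [ 0.347  -0.4788] r 22.8 z 0.0992 px [439. 284.] N 219
A c [ 0.294 -0.37 ] r 22.2 z 0.099 px [399. 305.] N 220
B c [ 0.4393 -0.2611] r 21.5 z 0.0812 px [355. 250.] N 205
C c [ 0.5358 -0.3341] r 21.7 z 0.064 px [379. 215.] N 199
D c [ 0.5343 -0.2779] r 21.9 z 0.0491 px [358. 216.] N 186
n 21 g0 [0.5193 0.2354 0.2136] rot [ 0.14 -0.02 -0.07]
('all', [0.676, 0.679, -0.029, 0.001, -0.0, -0.0])
```

View pics/s14c.png

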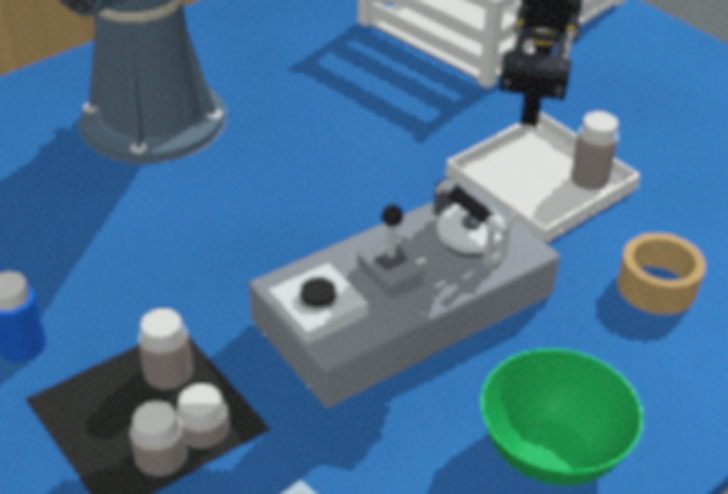

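Jar A stands in the tray at (593,150). Jar C has been knocked next to D, to (.536,-.334). Jar B comes next.

Run:
```python
from h import *
plan([.4393,-.2611,.22],down(-85),22)
```

```text
n 22 g0 [0.5193 0.2354 0.2136] rot [ 0.13 -0.06 30.93]
[[0.65, 0.65, -0.01, 0.0, -0.0, 0.18], [0.66, 0.63, -0.01, 0.0, -0.0, 0.18], [0.68, 0.62, -0.01, 0.0, -0.0, 0.18], [0.69, 0.6, -0.01, 0.0, -0.0, 0.18], [0.71, 0.58, -0.01, 0.0, -0.0, 0.18], [0.72, 0.56, -0.01, 0.0, -0.0, 0.18], [0.73, 0.55, -0.01, 0.0, -0.0, 0.18], [0.75, 0.53, -0.01, 0.0, -0.0, 0.18], [0.76, 0.51, -0.01, 0.0, -0.0, 0.18], [0.77, 0.49, -0.01, 0.0, -0.0, 0.18], [0.78, 0.47, -0.01, 0.0, -0.0, 0.18], [0.8, 0.45, -0.01, 0.0, -0.0, 0.18], [0.81, 0.43, -0.01, 0.0, -0.0, 0.18], [0.82, 0.41, -0.01, 0.0, -0.0, 0.18], [0.83, 0.39, -0.01, 0.0, -0.0, 0.18], [0.84, 0.37, -0.01, 0.0, -0.0, 0.18], [0.84, 0.35, -0.01, 0.0, -0.0, 0.18], [0.85, 0.33, -0.01, 0.0, -0.0, 0.18], [0.86, 0.31, -0.01, 0.0, -0.0, 0.18], [0.87, 0.29, -0.01, 0.0, -0.0, 0.18], [0.87, 0.27, -0.01, 0.0, -0.0, 0.18], [0.88, 0.25, -0.01, 0.0, -0.0, 0.18]]
```

Request:
step_arm(steps=[[-0.6, 0.65, 0.65, -0.1, 0, 0, 0.18], [-0.6, 0.66, 0.63, -0.1, 0, 0, 0.18], [-0.6, 0.68, 0.62, -0.1, 0, 0, 0.18], [-0.6, 0.69, 0.6, -0.1, 0, 0, 0.18], [-0.6, 0.71, 0.58, -0.1, 0, 0, 0.18], [-0.6, 0.72, 0.56, 0, 0, 0, 0.18], [-0.6, 0.73, 0.55, 0, 0, 0, 0.18], [-0.6, 0.75, 0.53, 0, 0, 0, 0.18], [-0.6, 0.76, 0.51, 0, 0, 0, 0.18], [-0.6, 0.77, 0.49, 0, 0, 0, 0.18]])

```text
time: 41.1
position: [0.4833, 0.0117, 0.3903]
tool_rot: [0.827, -0.562, 0.0, 0.0]
ft_force: [-0.3, 0.1, 0.6]
grip_width: 0.0696
```

Request:
step_arm(steps=[[-0.6, 0.78, 0.47, 0, 0, 0, 0.18], [-0.6, 0.8, 0.45, 0, 0, 0, 0.18], [-0.6, 0.81, 0.43, 0, 0, 0, 0.18], [-0.6, 0.82, 0.41, 0, 0, 0, 0.18], [-0.6, 0.83, 0.39, 0, 0, 0, 0.18], [-0.6, 0.84, 0.37, 0, 0, 0, 0.18], [-0.6, 0.84, 0.35, 0, 0, 0, 0.18], [-0.6, 0.85, 0.33, 0, 0, 0, 0.18], [-0.6, 0.86, 0.31, 0, 0, 0, 0.18], [-0.6, 0.87, 0.29, 0, 0, 0, 0.18]])

```text
time: 42.1
position: [0.4463, -0.2142, 0.3906]
tool_rot: [0.751, -0.661, 0.0, 0.001]
ft_force: [-0.5, -0.4, 1.1]
grip_width: 0.07
```

Request:
step_arm(steps=[[-0.6, 0.87, 0.27, 0, 0, 0, 0.18], [-0.6, 0.88, 0.25, 0, 0, 0, 0.18], [-0.6, 0, 0, 0, 0, 0, 0], [-0.6, 0, 0, 0, 0, 0, 0], [-0.6, 0, 0, 0, 0, 0, 0], [-0.6, 0, 0, 0, 0, 0, 0], [-0.6, 0, 0, 0, 0, 0, 0], [-0.6, 0, 0, 0, 0, 0, 0], [-0.6, 0, 0, 0, 0, 0, 0], [-0.6, 0, 0, 0, 0, 0, 0]])

```text
time: 43.1
position: [0.438, -0.2586, 0.39]
tool_rot: [0.734, -0.679, -0.0, 0.001]
ft_force: [0.6, -0.4, -0.6]
grip_width: 0.0699
```

Run:
```python
from h import *
st(); plan([.4393,-.2611,.044],down(-85))
```

```text
t 43.1 grasp [ 0.4377 -0.2587  0.226 ] coder [-0.07   -0.2855  0.226 ] F [ 0.6 -0.4 -0.6] w 0.0699 q [-0.75  0.39  1.74 -0.    1.01  0.74]
n 8 g0 [ 0.4377 -0.2587  0.226 ] rot [ 0.11 -0.04 -0.57]
('all', [0.012, -0.007, 0.91, 0.002, -0.001, -0.009])
```

Request:
step_arm(steps=[[-0.6, 0.1, -0.06, 0.9, 0, 0, 0], [-0.6, 0, 0, 0.9, 0, 0, 0], [-0.6, 0, 0, 0.9, 0, 0, 0], [-0.6, 0, 0, 0.9, 0, 0, 0], [-0.6, 0, 0, 0.9, 0, 0, 0], [-0.6, 0, 0, 0.9, 0, 0, 0], [-0.6, 0, 0, 0.9, 0, 0, 0], [-0.6, 0, 0, 0.9, 0, 0, 0], [-0.6, 0, 0, 0.08, 0, 0, 0], [1, 0, 0, 0, 0, 0, 0]])

```text
time: 44.1
position: [0.4393, -0.2613, 0.2077]
tool_rot: [0.734, -0.679, -0.001, 0.001]
ft_force: [0.3, -0.1, -0.0]
grip_width: 0.0664
```

Request:
step_arm(steps=[[1, 0, 0, 0, 0, 0, 0], [1, 0, 0, 0, 0, 0, 0], [1, 0, 0, 0, 0, 0, 0], [1, 0, 0, 0, 0, 0, 0], [1, 0, 0, -0.5, 0, 0, 0], [1, 0, 0, -1, 0, 0, 0], [1, 0, 0, -1, 0, 0, 0], [1, 0, 0, -1, 0, 0, 0], [1, 0, 0, -1, 0, 0, 0], [1, 0, 0, -1, 0, 0, 0]])

```text
time: 45.1
position: [0.439, -0.2605, 0.347]
tool_rot: [0.734, -0.679, -0.001, 0.001]
ft_force: [0.6, -0.6, -2.6]
grip_width: 0.0551
```

Run:
```python
from h import *
st(); plan(cw(0,-.125,.188),down(-85));
```

```text
t 45.1 grasp [ 0.4386 -0.2605  0.183 ] coder [-0.0689 -0.2872  0.183 ] F [ 0.6 -0.6 -2.6] w 0.0551 q [-0.75  0.46  1.78 -0.    0.91  0.74]
n 8 g0 [ 0.4386 -0.2605  0.183 ] rot [ 0.15  0.01 -0.57]
[[-0.73, -0.49, -0.03, 0.0, 0.0, -0.01], [-0.73, -0.49, -0.03, 0.0, 0.0, -0.01], [-0.73, -0.49, -0.03, 0.0, 0.0, -0.01], [-0.73, -0.49, -0.03, 0.0, 0.0, -0.01], [-0.73, -0.49, -0.03, 0.0, 0.0, -0.01], [-0.73, -0.49, -0.03, 0.0, 0.0, -0.01], [-0.73, -0.49, -0.03, 0.0, 0.0, -0.01], [-0.73, -0.49, -0.03, 0.0, 0.0, -0.01]]
```

Request:
step_arm(steps=[[1, -0.73, -0.49, -0.05, 0, 0, 0], [1, -0.73, -0.49, -0.05, 0, 0, 0], [1, -0.73, -0.49, -0.05, 0, 0, 0], [1, -0.73, -0.49, 0, 0, 0, 0], [1, -0.73, -0.49, 0, 0, 0, 0], [1, -0.73, -0.49, 0, 0, 0, 0], [1, -0.73, -0.49, 0, 0, 0, 0], [1, -0.73, -0.49, 0, 0, 0, 0], [1, 0, 0, 0, 0, 0, 0], [1, 0, 0, 0, 0, 0, 0]])

```text
time: 46.1
position: [0.5256, -0.1075, 0.3491]
tool_rot: [0.734, -0.679, -0.001, 0.001]
ft_force: [-0.5, 0.1, -2.0]
grip_width: 0.0553
```

Run:
```python
from h import *
st(); plan(cw(0,-.125,.150),down(-85));
```

```text
t 46.1 grasp [ 0.5251 -0.1077  0.1851] coder [ 0.0006 -0.1259  0.1851] F [-0.5  0.1 -2. ] w 0.0553 q [-0.41  0.49  1.71 -0.    0.95  1.08]
n 2 g0 [ 0.5251 -0.1077  0.1851] rot [ 0.17 -0.04 -0.49]
('all', [-0.017, 0.015, 0.703, 0.011, -0.003, -0.03])
```

Request:
step_arm(steps=[[1, -0.03, 0.03, 0.6, 0, 0, 0], [1, 0, 0, 0.6, 0, 0, 0], [1, 0, 0, 0.2, 0, 0, 0], [1, 0, 0, 0.16, 0, 0, 0], [1, 0, 0, 0.12, 0, 0, 0], [1, 0, 0, 0.12, 0, 0, 0], [1, 0, 0, 0.08, 0, 0, 0], [1, 0, 0, 0, 0, 0, 0], [1, 0, 0, 0, 0, 0, 0], [1, 0, 0, 0, 0, 0, 0]])

```text
time: 47.1
position: [0.5247, -0.1077, 0.3033]
tool_rot: [0.734, -0.679, -0.0, 0.002]
ft_force: [-4.4, -2.1, 7.6]
grip_width: 0.055
```

Run:
```python
from h import *
st()
```

```text
t 47.1 grasp [ 0.5243 -0.108   0.1393] coder [-0.0002 -0.1263  0.1393] F [-4.4 -2.1  7.6] w 0.055 q [-0.41  0.56  1.75 -0.    0.84  1.09]
```

Request:
step_arm(steps=[[1, 0, 0, 0.06, 0, 0, 0], [1, 0, 0, 0.06, 0, 0, 0], [1, 0, 0, 0.06, 0, 0, 0], [1, 0, 0, 0, 0, 0, 0], [1, 0, 0, 0, 0, 0, 0], [1, 0, 0, 0, 0, 0, 0], [1, 0, 0, 0, 0, 0, 0], [1, 0, 0, 0, 0, 0, 0], [1, 0, 0, 0, 0, 0, 0], [1, 0, 0, 0, 0, 0, 0]])

```text
time: 48.1
position: [0.5246, -0.1075, 0.3023]
tool_rot: [0.734, -0.679, 0.001, 0.001]
ft_force: [-10.2, 1.4, 30.5]
grip_width: 0.0554
```

Run:
```python
from h import *
st();snap('scene','s15')
cv2.imwrite('pics/s15c.png',cv2.resize(cv2.imread('pics/s15.png')[150:250,220:320],None,fx=5,fy=5,interpolation=cv2.INTER_CUBIC))
```

```text
t 48.1 grasp [ 0.5245 -0.1079  0.1383] coder [-0.     -0.1262  0.1383] F [-10.2   1.4  30.5] w 0.0554 q [-0.41  0.56  1.75 -0.    0.83  1.09]
```

View pics/s15c.png

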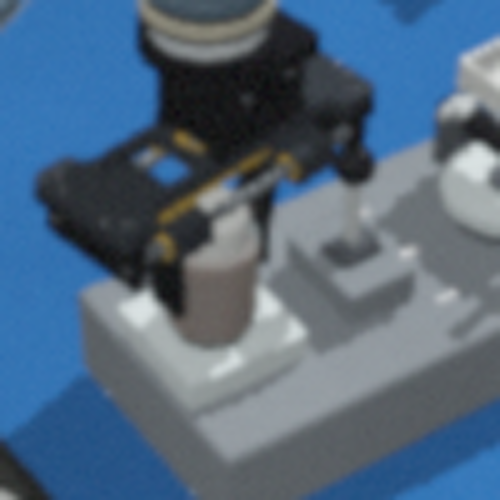

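Jar B is pressed to the stop (33 N net). It goes to the tray.

Request:
step_arm(steps=[[1, 0, 0, -0.3, 0, 0, 0], [1, 0, 0, -0.7, 0, 0, 0], [1, 0, 0, -1, 0, 0, 0], [1, 0, 0, -1, 0, 0, 0], [1, 0, 0, -1, 0, 0, 0], [1, 0, 0, -0.6, 0, 0, 0], [1, 0, 0, 0, 0, 0, 0], [1, 0, 0, 0, 0, 0, 0], [1, 0, 0, 0, 0, 0, 0], [1, 0, 0, 0, 0, 0, 0]])

```text
time: 49.15
position: [0.5251, -0.1072, 0.4112]
tool_rot: [0.734, -0.679, -0.002, 0.001]
ft_force: [0.3, 0.1, -1.9]
grip_width: 0.0551
```

Run:
```python
from h import *
st(); plan([.426,.384,.246],down(-85))
```

```text
t 49.15 grasp [ 0.5244 -0.1071  0.2472] coder [-2.000e-04 -1.254e-01  2.472e-01] F [ 0.3  0.1 -1.9] w 0.0551 q [-0.41  0.4   1.65 -0.    1.1   1.08]
n 21 g0 [ 0.5244 -0.1071  0.2472] rot [ 0.24  0.03 -0.58]
[[-0.95, 0.12, 0.0, 0.0, 0.0, -0.0], [-0.95, 0.12, 0.0, 0.0, 0.0, -0.0], [-0.95, 0.12, 0.0, 0.0, 0.0, -0.0], [-0.95, 0.11, 0.0, 0.0, 0.0, -0.0], [-0.95, 0.11, 0.0, 0.0, 0.0, -0.0], [-0.95, 0.11, 0.0, 0.0, 0.0, -0.0], [-0.95, 0.11, 0.0, 0.0, 0.0, -0.0], [-0.95, 0.11, 0.0, 0.0, 0.0, -0.0], [-0.95, 0.11, 0.0, 0.0, 0.0, -0.0], [-0.95, 0.11, 0.0, 0.0, 0.0, -0.0], [-0.95, 0.11, 0.0, 0.0, 0.0, -0.0], [-0.95, 0.11, 0.0, 0.0, 0.0, -0.0], [-0.95, 0.11, 0.0, 0.0, 0.0, -0.0], [-0.95, 0.11, 0.0, 0.0, 0.0, -0.0], [-0.95, 0.11, 0.0, 0.0, 0.0, -0.0], [-0.95, 0.11, 0.0, 0.0, 0.0, -0.0], [-0.95, 0.11, 0.0, 0.0, 0.0, -0.0], [-0.95, 0.11, 0.0, 0.0, 0.0, -0.0], [-0.95, 0.11, 0.0, 0.0, 0.0, -0.0], [-0.95, 0.11, 0.0, 0.0, 0.0, -0.0], [-0.95, 0.11, 0.0, 0.0, 0.0, -0.0]]
```

Request:
step_arm(steps=[[1, -0.5, 0.06, 0, 0, 0, 0], [1, -0.95, 0.11, 0, 0, 0, 0], [1, -0.95, 0.11, 0, 0, 0, 0], [1, -0.95, 0.11, 0, 0, 0, 0], [1, -0.95, 0.11, 0, 0, 0, 0], [1, -0.95, 0.11, 0, 0, 0, 0], [1, -0.95, 0.11, 0, 0, 0, 0], [1, -0.95, 0.11, 0, 0, 0, 0], [1, -0.95, 0.11, 0, 0, 0, 0], [1, -0.95, 0.11, 0, 0, 0, 0]])

```text
time: 50.15
position: [0.4808, 0.1179, 0.4119]
tool_rot: [0.734, -0.679, -0.001, 0.001]
ft_force: [-0.0, -0.3, -2.6]
grip_width: 0.0551
```

Request:
step_arm(steps=[[1, -0.95, 0.11, 0, 0, 0, 0], [1, -0.95, 0.11, 0, 0, 0, 0], [1, -0.95, 0.11, 0, 0, 0, 0], [1, -0.95, 0.11, 0, 0, 0, 0], [1, -0.95, 0.11, 0, 0, 0, 0], [1, -0.95, 0.11, 0, 0, 0, 0], [1, -0.95, 0.11, 0, 0, 0, 0], [1, -0.95, 0.11, 0, 0, 0, 0], [1, -0.95, 0.11, 0, 0, 0, 0], [1, -0.95, 0.11, 0, 0, 0, 0]])

```text
time: 51.15
position: [0.4348, 0.3523, 0.4116]
tool_rot: [0.734, -0.679, -0.001, 0.002]
ft_force: [0.0, -0.2, -2.0]
grip_width: 0.0553
```

Request:
step_arm(steps=[[1, -0.95, 0.11, 0, 0, 0, 0], [1, -0.47, 0.06, 0, 0, 0, 0], [1, 0, 0, 0.8, 0, 0, 0], [1, 0, 0, 0.9, 0, 0, 0], [1, 0, 0, 0.9, 0, 0, 0], [1, 0, 0, 0.9, 0, 0, 0], [1, 0, 0, 0, 0, 0, 0], [1, 0, 0, 0, 0, 0, 0], [1, 0, 0, 0, 0, 0, 0], [1, 0, 0, 0, 0, 0, 0]])

```text
time: 52.15
position: [0.4293, 0.3862, 0.3261]
tool_rot: [0.734, -0.679, 0.0, -0.0]
ft_force: [0.3, 0.7, -2.0]
grip_width: 0.0554
```

Run:
```python
from h import *
st(); plan([.426,.384,.052],down(-85)); jars('t16');snap('scene','s16')
cv2.imwrite('pics/s16c.png',cv2.resize(cv2.imread('pics/s16.png')[100:250,240:420],None,fx=3.3,fy=3.3,interpolation=cv2.INTER_CUBIC))
```

```text
t 52.15 grasp [0.4294 0.3863 0.1621] coder [-0.1481  0.3548  0.1621] F [ 0.3  0.7 -2. ] w 0.0554 q [0.54 0.57 1.63 0.   0.95 2.03]
n 5 g0 [0.4294 0.3863 0.1621] rot [-0.04  0.03 -0.58]
('all', [0.016, 0.028, 0.881, -0.001, 0.001, -0.014])
A c [0.5169 0.3859] r 23.1 z 0.1021 px [112. 225.] N 150
A c [ 0.3472 -0.4785] r 22.2 z 0.0991 px [439. 284.] N 215
A c [ 0.2948 -0.3698] r 22.0 z 0.0989 px [398. 305.] N 218
C c [ 0.5358 -0.3341] r 21.5 z 0.0642 px [379. 215.] N 196
D c [ 0.5345 -0.2781] r 21.7 z 0.0492 px [358. 216.] N 192
```

View pics/s16c.png

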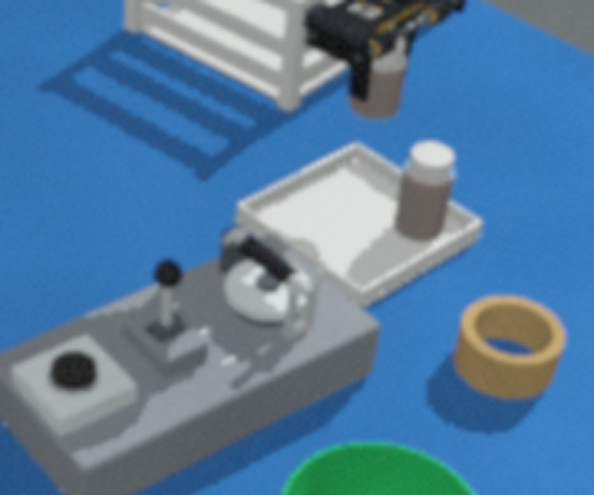

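Request:
step_arm(steps=[[1, 0.08, 0.13, 0.8, 0, 0, 0], [1, 0, 0, 0.8, 0, 0, 0], [1, 0, 0, 0.8, 0, 0, 0], [1, 0, 0, 0.8, 0, 0, 0], [1, 0, 0, 0.7, 0, 0, 0], [1, 0, 0, 0.2, 0, 0, 0], [1, 0, 0, 0.16, 0, 0, 0], [1, 0, 0, 0.1, 0, 0, 0], [1, 0, 0, 0, 0, 0, 0], [1, 0, 0, 0, 0, 0, 0]])

```text
time: 53.25
position: [0.4258, 0.3838, 0.2164]
tool_rot: [0.734, -0.679, -0.0, 0.0]
ft_force: [0.1, 0.1, -1.0]
grip_width: 0.0554
```

Run:
```python
from h import *
st()
```

```text
t 53.25 grasp [0.4257 0.3837 0.0524] coder [-0.1515  0.3519  0.0524] F [ 0.1  0.1 -1. ] w 0.0554 q [0.54 0.73 1.7  0.   0.71 2.03]
```

Request:
step_arm(steps=[[1, 0, 0, 0.07, 0, 0, 0], [1, 0, 0, 0.06, 0, 0, 0], [1, 0, 0, 0.03, 0, 0, 0], [1, 0, 0, 0, 0, 0, 0], [-0.6, 0, 0, 0, 0, 0, 0], [-0.6, 0, 0, 0, 0, 0, 0], [-0.6, 0, 0, 0, 0, 0, 0], [-0.6, 0, 0, -0.5, 0, 0, 0], [-0.6, 0, 0, -1, 0, 0, 0], [-0.6, 0, 0, -1, 0, 0, 0]])

```text
time: 54.25
position: [0.4256, 0.3836, 0.2749]
tool_rot: [0.734, -0.679, -0.001, 0.002]
ft_force: [0.5, -0.4, 0.1]
grip_width: 0.0697
```

Request:
step_arm(steps=[[-0.6, 0, 0, -1, 0, 0, 0], [-0.6, 0, 0, -1, 0, 0, 0], [-0.6, 0, 0, -1, 0, 0, 0], [-0.6, 0, 0, -1, 0, 0, -0.5], [-0.6, 0, 0, -0.6, 0, 0, -1], [-0.6, 0, 0, 0, 0, 0, -1], [-0.6, 0, 0, 0, 0, 0, -1], [-0.6, 0, 0, 0, 0, 0, -1], [-0.6, 0, 0, 0, 0, 0, -1], [-0.6, 0, 0, 0, 0, 0, 0]])

```text
time: 55.25
position: [0.4257, 0.3837, 0.3898]
tool_rot: [0.935, -0.355, -0.001, 0.001]
ft_force: [0.3, -0.4, -0.3]
grip_width: 0.0694
```

Run:
```python
from h import *
st(); plan([.5358,-.3341,.224],down(0))
```

```text
t 55.25 grasp [0.4254 0.3835 0.2258] coder [-0.1517  0.3517  0.2258] F [ 0.3 -0.4 -0.3] w 0.0694 q [0.54 0.48 1.58 0.   1.09 1.26]
n 30 g0 [0.4254 0.3835 0.2258] rot [  0.08   0.07 -41.59]
[[0.74, 0.62, 0.0, 0.0, 0.0, -0.17], [0.73, 0.64, 0.0, 0.0, 0.0, -0.17], [0.71, 0.65, 0.0, 0.0, 0.0, -0.17], [0.7, 0.67, 0.0, 0.0, 0.0, -0.17], [0.68, 0.69, 0.0, 0.0, 0.0, -0.17], [0.66, 0.7, 0.0, 0.0, 0.0, -0.17], [0.65, 0.72, 0.0, 0.0, 0.0, -0.17], [0.63, 0.74, 0.0, 0.0, 0.0, -0.17], [0.61, 0.75, 0.0, 0.0, 0.0, -0.17], [0.59, 0.76, 0.0, 0.0, 0.0, -0.17], [0.58, 0.78, 0.0, 0.0, 0.0, -0.17], [0.56, 0.79, 0.0, 0.0, 0.0, -0.17], [0.54, 0.81, 0.0, 0.0, 0.0, -0.17], [0.52, 0.82, 0.0, 0.0, 0.0, -0.17], [0.5, 0.83, 0.0, 0.0, 0.0, -0.17], [0.48, 0.84, 0.0, 0.0, 0.0, -0.17], [0.46, 0.85, 0.0, 0.0, 0.0, -0.17], [0.44, 0.86, 0.0, 0.0, 0.0, -0.17], [0.41, 0.87, 0.0, 0.0, 0.0, -0.17], [0.39, 0.88, 0.0, 0.0, 0.0, -0.17], [0.37, 0.89, 0.0, 0.0, 0.0, -0.17], [0.35, 0.9, 0.0, 0.0, 0.0, -0.17], [0.33, 0.91, 0.0, 0.0, 0.0, -0.17], [0.31, 0.92, 0.0, 0.0, 0.0, -0.17], [0.28, 0.93, 0.0, 0.0, 0.0, -0.17], [0.26, 0.93, 0.0, 0.0, 0.0, -0.17], [0.24, 0.94, 0.0, 0.0, 0.0, -0.17], [0.22, 0.94, 0.0, 0.0, 0.0, -0.17], [0.19, 0.95, 0.0, 0.0, 0.0, -0.17], [0.17, 0.95, 0.0, 0.0, 0.0, -0.17]]
```

Request:
step_arm(steps=[[-0.6, 0.74, 0.62, 0, 0, 0, -0.17], [-0.6, 0.73, 0.64, 0, 0, 0, -0.17], [-0.6, 0.71, 0.65, 0, 0, 0, -0.17], [-0.6, 0.7, 0.67, 0, 0, 0, -0.17], [-0.6, 0.68, 0.69, 0, 0, 0, -0.17], [-0.6, 0.66, 0.7, 0, 0, 0, -0.17], [-0.6, 0.65, 0.72, 0, 0, 0, -0.17], [-0.6, 0.63, 0.74, 0, 0, 0, -0.17], [-0.6, 0.61, 0.75, 0, 0, 0, -0.17], [-0.6, 0.59, 0.76, 0, 0, 0, -0.17]])

```text
time: 56.25
position: [0.4618, 0.1437, 0.3898]
tool_rot: [0.97, -0.243, -0.001, 0.001]
ft_force: [0.1, -0.3, -0.7]
grip_width: 0.0695
```

Request:
step_arm(steps=[[-0.6, 0.58, 0.78, 0, 0, 0, -0.17], [-0.6, 0.56, 0.79, 0, 0, 0, -0.17], [-0.6, 0.54, 0.81, 0, 0, 0, -0.17], [-0.6, 0.52, 0.82, 0, 0, 0, -0.17], [-0.6, 0.5, 0.83, 0, 0, 0, -0.17], [-0.6, 0.48, 0.84, 0, 0, 0, -0.17], [-0.6, 0.46, 0.85, 0, 0, 0, -0.17], [-0.6, 0.44, 0.86, 0, 0, 0, -0.17], [-0.6, 0.41, 0.87, 0, 0, 0, -0.17], [-0.6, 0.39, 0.88, 0, 0, 0, -0.17]])

```text
time: 57.25
position: [0.4975, -0.0956, 0.3899]
tool_rot: [0.992, -0.126, -0.001, 0.001]
ft_force: [-0.2, 0.1, 0.1]
grip_width: 0.07
```

Run:
```python
from h import *
st(); jars('t17');snap('scene','s17'); plan([.5358,-.3341,.2],down(0),10)
cv2.imwrite('pics/s17c.png',cv2.resize(cv2.imread('pics/s17.png')[100:290,140:420],None,fx=2.6,fy=2.6,interpolation=cv2.INTER_CUBIC))
```

```text
t 57.25 grasp [ 0.4973 -0.0957  0.2259] coder [-0.0284 -0.117   0.2259] F [-0.2  0.1  0.1] w 0.07 q [-0.41  0.39  1.74 -0.    1.01 -0.16]
A c [0.5571 0.0919] r 25.0 z 0.095 px [223. 209.] N 105
A c [0.5161 0.3847] r 22.2 z 0.1023 px [112. 225.] N 140
A c [ 0.3472 -0.4781] r 22.3 z 0.0991 px [439. 284.] N 214
A c [ 0.2947 -0.3694] r 21.9 z 0.0992 px [398. 305.] N 217
B c [0.5158 0.3837] r 27.0 z 0.0834 px [119. 226.] N 90
B c [0.4247 0.3851] r 22.9 z 0.0842 px [115. 259.] N 156
C c [ 0.5361 -0.3342] r 21.5 z 0.0641 px [379. 215.] N 194
D c [ 0.535  -0.2787] r 21.8 z 0.049 px [358. 216.] N 191
n 10 g0 [ 0.4983 -0.0975  0.226 ] rot [  0.14  -0.04 -14.71]
[[0.39, 0.88, 0.11, 0.0, -0.0, -0.18], [0.36, 0.89, 0.11, 0.0, -0.0, -0.18], [0.34, 0.9, 0.11, 0.0, -0.0, -0.18], [0.32, 0.91, 0.11, 0.0, -0.0, -0.18], [0.29, 0.91, 0.11, 0.0, -0.0, -0.18], [0.27, 0.92, 0.11, 0.0, -0.0, -0.18], [0.25, 0.93, 0.11, 0.0, -0.0, -0.18], [0.22, 0.93, 0.1, 0.0, -0.0, -0.18], [0.2, 0.94, 0.1, 0.0, -0.0, -0.18], [0.17, 0.94, 0.1, 0.0, -0.0, -0.18]]
```

View pics/s17c.png

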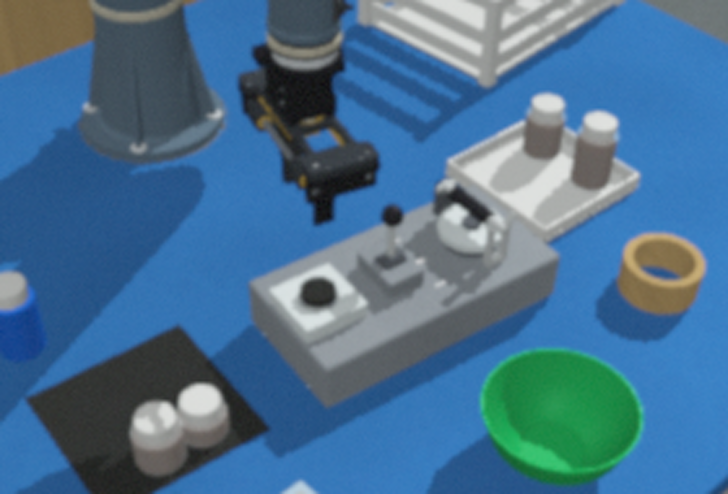

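Request:
step_arm(steps=[[-0.6, 0.39, 0.88, 0, 0, 0, -0.18], [-0.6, 0.36, 0.89, 0, 0, 0, -0.18], [-0.6, 0.34, 0.9, 0, 0, 0, -0.18], [-0.6, 0.32, 0.91, 0.2, 0, 0, -0.18], [-0.6, 0.29, 0.91, 0.2, 0, 0, -0.18], [-0.6, 0.27, 0.92, 0.2, 0, 0, -0.18], [-0.6, 0.25, 0.93, 0.2, 0, 0, -0.18], [-0.6, 0.22, 0.93, 0.2, 0, 0, -0.18], [-0.6, 0.2, 0.94, 0, 0, 0, -0.18], [-0.6, 0.17, 0.94, 0, 0, 0, -0.18]])

```text
time: 58.35
position: [0.5359, -0.3313, 0.3645]
tool_rot: [1.0, -0.0, -0.001, -0.0]
ft_force: [0.8, 0.8, 0.4]
grip_width: 0.0698
```

Request:
step_arm(steps=[[-0.6, 0, 0, 0, 0, 0, 0], [-0.6, 0, 0, 0, 0, 0, 0], [-0.6, 0, 0, 0, 0, 0, 0], [-0.6, 0, 0, 0, 0, 0, 0], [-0.6, 0, 0, 0, 0, 0, 0], [-0.6, 0, 0, 0, 0, 0, 0], [-0.6, 0, 0, 0, 0, 0, 0], [-0.6, 0, 0, 0, 0, 0, 0], [-0.6, 0, 0, 0, 0, 0, 0], [-0.6, 0, 0, 0, 0, 0, 0]])

```text
time: 59.35
position: [0.5357, -0.3315, 0.3646]
tool_rot: [1.0, 0.0, -0.001, 0.0]
ft_force: [0.7, 0.5, -0.0]
grip_width: 0.0693
```

Run:
```python
from h import *
st(); plan([.536,-.3342,.033],down(0))
```

```text
t 59.35 grasp [ 0.5354 -0.3317  0.2006] coder [ 0.035  -0.3474  0.2006] F [ 0.7  0.5 -0. ] w 0.0693 q [-0.73  0.58  1.46 -0.    1.1  -0.73]
n 7 g0 [ 0.5354 -0.3317  0.2006] rot [0.05 0.11 0.02]
('all', [0.004, 0.015, 0.958, 0.001, 0.002, 0.0])
```

Request:
step_arm(steps=[[-0.6, 0.02, 0.1, 0.9, 0, 0, 0], [-0.6, 0, 0, 0.96, 0, 0, 0], [-0.6, 0, 0, 0.96, 0, 0, 0], [-0.6, 0, 0, 0.96, 0, 0, 0], [-0.6, 0, 0, 0.96, 0, 0, 0], [-0.6, 0, 0, 0.96, 0, 0, 0], [-0.6, 0, 0, 0.96, 0, 0, 0], [-0.6, 0, 0, 0.04, 0, 0, 0], [-0.6, 0, 0, 0, 0, 0, 0], [1, 0, 0, 0, 0, 0, 0]])

```text
time: 60.35
position: [0.5364, -0.3346, 0.1984]
tool_rot: [1.0, 0.0, -0.0, 0.001]
ft_force: [-0.3, -0.3, 0.3]
grip_width: 0.0665
```

Run:
```python
from h import *
st()
```

```text
t 60.35 grasp [ 0.5364 -0.335   0.0344] coder [ 0.0364 -0.3506  0.0344] F [-0.3 -0.3  0.3] w 0.0665 q [-0.73  0.81  1.55 -0.    0.78 -0.73]
```

Request:
step_arm(steps=[[1, 0, 0, 0, 0, 0, 0], [1, 0, 0, 0, 0, 0, 0], [1, 0, 0, 0, 0, 0, 0], [1, 0, 0, 0, 0, 0, 0], [1, 0, 0.2, -0.1, 0, 0, 0], [1, 0, 0.2, -0.5, 0, 0, 0], [1, 0, 0, -1, 0, 0, 0], [1, 0, 0, -1, 0, 0, 0], [1, 0, 0, -1, 0, 0, 0], [1, 0, 0, -1, 0, 0, 0]])

```text
time: 61.35
position: [0.5358, -0.3443, 0.3134]
tool_rot: [1.0, 0.0, -0.001, 0.0]
ft_force: [0.6, -0.1, -1.6]
grip_width: 0.0547
```

Run:
```python
from h import *
st(); jars('t18');snap('scene','s18'); plan(cw(0,-.125,.17),down(0))
cv2.imwrite('pics/s18c.png',cv2.resize(cv2.imread('pics/s18.png')[150:310,140:340],None,fx=3.3,fy=3.3,interpolation=cv2.INTER_CUBIC))
```

```text
t 61.35 grasp [ 0.5354 -0.3444  0.1494] coder [ 0.0364 -0.3601  0.1494] F [ 0.6 -0.1 -1.6] w 0.0547 q [-0.75  0.65  1.48 -0.    1.01 -0.74]
A c [0.5161 0.3852] r 22.1 z 0.1024 px [112. 226.] N 152
A c [ 0.3474 -0.4784] r 22.3 z 0.0989 px [439. 284.] N 216
B c [0.4236 0.3842] r 23.0 z 0.0842 px [115. 260.] N 157
D c [ 0.535  -0.2782] r 21.8 z 0.0491 px [358. 216.] N 191
n 10 g0 [ 0.5377 -0.3463  0.1523] rot [ 0.38 -0.25  0.01]
('all', [-0.049, -0.953, -0.078, 0.005, -0.003, 0.0])
```

View pics/s18c.png

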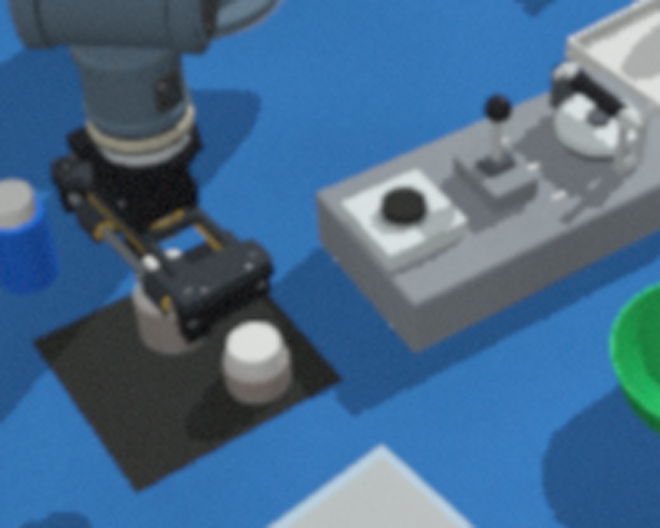

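Request:
step_arm(steps=[[1, -0.05, -0.5, -0.4, 0, 0, 0], [1, -0.05, -0.95, -0.4, 0, 0, 0], [1, -0.05, -0.95, 0, 0, 0, 0], [1, -0.05, -0.95, 0, 0, 0, 0], [1, -0.05, -0.95, 0, 0, 0, 0], [1, -0.05, -0.95, 0, 0, 0, 0], [1, -0.05, -0.95, 0, 0, 0, 0], [1, -0.05, -0.95, 0, 0, 0, 0], [1, -0.05, -0.95, 0, 0, 0, 0], [1, -0.05, -0.95, 0, 0, 0, 0]])

```text
time: 62.45
position: [0.5222, -0.1147, 0.3314]
tool_rot: [1.0, 0.001, -0.002, -0.001]
ft_force: [-0.4, -0.2, -1.1]
grip_width: 0.0551
```

Request:
step_arm(steps=[[1, -0.02, -0.4, 0, 0, 0, 0], [1, 0, 0, 0, 0, 0, 0], [1, 0, 0, 0, 0, 0, 0], [1, 0, 0, 0, 0, 0, 0], [1, 0, 0, 0, 0, 0, 0], [1, 0, 0, 0, 0, 0, 0], [1, 0, 0, 0, 0, 0, 0], [1, 0, 0, 0, 0, 0, 0], [1, 0, 0, 0, 0, 0, 0], [1, 0, 0, 0, 0, 0, 0]])

```text
time: 63.45
position: [0.523, -0.1078, 0.3319]
tool_rot: [1.0, 0.0, -0.001, 0.0]
ft_force: [0.4, -0.1, -1.3]
grip_width: 0.0556
```

Run:
```python
from h import *
st(); plan(cw(0,-.125,.1355)-[0,.0008,0],down(0))
```

```text
t 63.45 grasp [ 0.5227 -0.108   0.1679] coder [-0.0018 -0.1264  0.1679] F [ 0.4 -0.1 -1.3] w 0.0556 q [-0.41  0.51  1.73 -0.    0.9  -0.41]
n 2 g0 [ 0.5227 -0.108   0.1679] rot [0.05 0.11 0.02]
('all', [0.034, -0.006, 0.649, 0.003, 0.007, 0.001])
```

Request:
step_arm(steps=[[1, 0.07, -0.02, 0.6, 0, 0, 0], [1, 0, 0, 0.6, 0, 0, 0], [1, 0, 0, 0.16, 0, 0, 0], [1, 0, 0, 0.12, 0, 0, 0], [1, 0, 0, 0.12, 0, 0, 0], [1, 0, 0, 0.12, 0, 0, 0], [1, 0, 0, 0.08, 0, 0, 0], [1, 0, 0, 0, 0, 0, 0], [1, 0, 0, 0, 0, 0, 0], [1, 0, 0, 0, 0, 0, 0]])

```text
time: 64.45
position: [0.5245, -0.1071, 0.2919]
tool_rot: [1.0, 0.001, -0.0, 0.001]
ft_force: [-7.6, 2.6, 31.0]
grip_width: 0.0554
```

Run:
```python
from h import *
st();
```

```text
t 64.45 grasp [ 0.5245 -0.1075  0.1279] coder [-1.000e-04 -1.257e-01  1.279e-01] F [-7.6  2.6 31. ] w 0.0554 q [-0.41  0.57  1.76 -0.    0.81 -0.41]
```

Jar C is pressed fully (32 N net, z at the expected stop height). It goes to tray slot (.426,.291).

Request:
step_arm(steps=[[1, 0, 0, -0.3, 0, 0, 0], [1, 0, 0, -0.7, 0, 0, 0], [1, 0, 0, -1, 0, 0, 0], [1, 0, 0, -1, 0, 0, 0], [1, 0, 0, -1, 0, 0, 0], [1, 0, 0, -0.5, 0, 0, 0], [1, 0, 0, 0, 0, 0, 0], [1, 0, 0, 0, 0, 0, 0], [1, 0, 0, 0, 0, 0, 0], [1, 0, 0, 0, 0, 0, 0]])

```text
time: 65.45
position: [0.5246, -0.1071, 0.3983]
tool_rot: [1.0, 0.0, -0.002, -0.0]
ft_force: [0.4, 0.3, -2.4]
grip_width: 0.0553
```

Run:
```python
from h import *
st(); plan([.426,.291,.236],down(-42),20)
```

```text
t 65.45 grasp [ 0.5239 -0.1071  0.2343] coder [-0.0007 -0.1254  0.2343] F [ 0.4  0.3 -2.4] w 0.0553 q [-0.41  0.42  1.66 -0.    1.07 -0.41]
n 20 g0 [ 0.5239 -0.1071  0.2343] rot [ 0.08  0.23 42.02]
[[-0.2, -0.8, -0.0, 0.0, 0.0, 0.26], [-0.23, -0.79, -0.0, 0.0, 0.0, 0.26], [-0.25, -0.78, -0.0, 0.0, 0.0, 0.26], [-0.28, -0.77, -0.0, 0.0, 0.0, 0.26], [-0.31, -0.76, -0.0, 0.0, 0.0, 0.26], [-0.34, -0.75, -0.0, 0.0, 0.0, 0.26], [-0.37, -0.73, -0.0, 0.0, 0.0, 0.26], [-0.39, -0.72, -0.0, 0.0, 0.0, 0.26], [-0.42, -0.71, -0.0, 0.0, 0.0, 0.26], [-0.44, -0.69, -0.0, 0.0, 0.0, 0.26], [-0.47, -0.67, -0.0, 0.0, 0.0, 0.26], [-0.49, -0.66, -0.0, 0.0, 0.0, 0.26], [-0.52, -0.64, -0.0, 0.0, 0.0, 0.26], [-0.54, -0.62, -0.0, 0.0, 0.0, 0.26], [-0.56, -0.6, -0.0, 0.0, 0.0, 0.26], [-0.58, -0.58, -0.0, 0.0, 0.0, 0.26], [-0.61, -0.55, -0.0, 0.0, 0.0, 0.26], [-0.62, -0.53, -0.0, 0.0, 0.0, 0.26], [-0.64, -0.51, -0.0, 0.0, 0.0, 0.26], [-0.66, -0.48, -0.0, 0.0, 0.0, 0.26]]
```

Request:
step_arm(steps=[[1, -0.2, -0.8, 0, 0, 0, 0.26], [1, -0.23, -0.79, 0, 0, 0, 0.26], [1, -0.25, -0.78, 0, 0, 0, 0.26], [1, -0.28, -0.77, 0, 0, 0, 0.26], [1, -0.31, -0.76, 0, 0, 0, 0.26], [1, -0.34, -0.75, 0, 0, 0, 0.26], [1, -0.37, -0.73, 0, 0, 0, 0.26], [1, -0.39, -0.72, 0, 0, 0, 0.26], [1, -0.42, -0.71, 0, 0, 0, 0.26], [1, -0.44, -0.69, 0, 0, 0, 0.26]])

```text
time: 66.45
position: [0.475, 0.0928, 0.3987]
tool_rot: [0.983, -0.181, -0.002, 0.001]
ft_force: [0.1, 0.3, -2.8]
grip_width: 0.0551
```

Request:
step_arm(steps=[[1, -0.47, -0.67, 0, 0, 0, 0.26], [1, -0.49, -0.66, 0, 0, 0, 0.26], [1, -0.52, -0.64, 0, 0, 0, 0.26], [1, -0.54, -0.62, 0, 0, 0, 0.26], [1, -0.56, -0.6, 0, 0, 0, 0.26], [1, -0.58, -0.58, 0, 0, 0, 0.26], [1, -0.61, -0.55, 0, 0, 0, 0.26], [1, -0.62, -0.53, 0, 0, 0, 0.26], [1, -0.64, -0.51, 0, 0, 0, 0.26], [1, -0.66, -0.48, 0, 0, 0, 0.26]])

```text
time: 67.45
position: [0.425, 0.2915, 0.3984]
tool_rot: [0.935, -0.356, -0.001, 0.001]
ft_force: [0.5, -0.2, -1.7]
grip_width: 0.0551
```

Request:
step_arm(steps=[[1, 0, 0, 0.5, 0, 0, 0], [1, 0, 0, 0.9, 0, 0, 0], [1, 0, 0, 0.9, 0, 0, 0], [1, 0, 0, 0.9, 0, 0, 0], [1, 0, 0, 0.5, 0, 0, 0], [1, 0, 0, 0, 0, 0, 0], [1, 0, 0, 0, 0, 0, 0], [1, 0, 0, 0, 0, 0, 0], [1, 0, 0, 0, 0, 0, 0], [1, 0, 0, 0, 0, 0, 0]])

```text
time: 68.45
position: [0.4253, 0.2908, 0.3075]
tool_rot: [0.935, -0.355, -0.0, 0.0]
ft_force: [-0.0, -1.0, -1.5]
grip_width: 0.0553
```

Run:
```python
from h import *
st(); plan([.426,.291,.0425],down(-42)); snap('scene','s19')
cv2.imwrite('pics/s19c.png',cv2.resize(cv2.imread('pics/s19.png')[100:250,240:420],None,fx=3.3,fy=3.3,interpolation=cv2.INTER_CUBIC))
```

```text
t 68.45 grasp [0.4253 0.2907 0.1435] coder [-0.1419  0.2594  0.1435] F [-0.  -1.  -1.5] w 0.0553 q [ 0.38  0.53  1.8  -0.    0.82  1.11]
n 5 g0 [0.4253 0.2907 0.1435] rot [0.03 0.   0.43]
('all', [0.003, -0.005, 0.808, 0.001, 0.0, 0.011])
```

View pics/s19c.png

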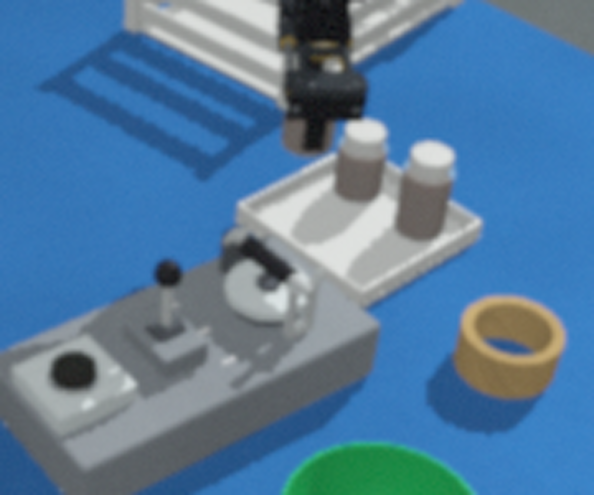

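Request:
step_arm(steps=[[1, 0, 0, 0.8, 0, 0, 0], [1, 0, 0, 0.8, 0, 0, 0], [1, 0, 0, 0.8, 0, 0, 0], [1, 0, 0, 0.8, 0, 0, 0], [1, 0, 0, 0.6, 0, 0, 0], [1, 0, 0, 0.2, 0, 0, 0], [1, 0, 0, 0.1, 0, 0, 0], [1, 0, 0, 0, 0, 0, 0], [1, 0, 0, 0, 0, 0, 0], [1, 0, 0, 0, 0, 0, 0]])

```text
time: 69.5
position: [0.4252, 0.2907, 0.205]
tool_rot: [0.935, -0.355, -0.0, 0.0]
ft_force: [0.3, 0.0, -1.8]
grip_width: 0.0556
```

Run:
```python
from h import *
st()
```

```text
t 69.5 grasp [0.4251 0.2906 0.041 ] coder [-0.142   0.2593  0.041 ] F [ 0.3  0.  -1.8] w 0.0556 q [ 0.38  0.71  1.85 -0.    0.58  1.11]
```

Request:
step_arm(steps=[[1, 0, 0, 0.06, 0, 0, 0], [1, 0, 0, 0.05, 0, 0, 0], [1, 0, 0, 0.02, 0, 0, 0], [1, 0, 0, 0, 0, 0, 0], [-0.5, 0, 0, 0, 0, 0, 0], [-0.5, 0, 0, 0, 0, 0, 0], [-0.5, 0, 0, 0, 0, 0, 0], [-0.5, 0, 0, -0.5, 0, 0, 0], [-0.5, 0, 0, -1, 0, 0, 0], [-0.5, 0, 0, -1, 0, 0, 0]])

```text
time: 70.5
position: [0.4249, 0.2905, 0.2642]
tool_rot: [0.935, -0.355, -0.001, 0.001]
ft_force: [0.5, -0.3, 0.1]
grip_width: 0.0653
```

Request:
step_arm(steps=[[-0.6, 0, 0, -1, 0, 0, 0], [-0.6, 0, 0, -1, 0, 0, 0], [-0.6, 0, 0, -1, 0, 0, 0], [-0.6, 0, 0, -1, 0, 0, -0.5], [-0.6, 0, 0, -1, 0, 0, -1], [-0.6, 0, 0, 0, 0, 0, -1], [-0.6, 0, 0, 0, 0, 0, -1], [-0.6, 0, 0, 0, 0, 0, -1], [-0.6, 0, 0, 0, 0, 0, 0], [-0.6, 0, 0, 0, 0, 0, 0]])

```text
time: 71.5
position: [0.4251, 0.2907, 0.3888]
tool_rot: [0.999, -0.05, -0.001, 0.0]
ft_force: [0.5, 0.4, -0.7]
grip_width: 0.0694
```

Run:
```python
from h import *
st(); jars('t20'); plan([.535,-.2783,.215],down(10),25)
```

```text
t 71.5 grasp [0.4249 0.2906 0.2248] coder [-0.1422  0.2592  0.2248] F [ 0.5  0.4 -0.7] w 0.0694 q [ 0.38  0.4   1.72 -0.    1.02  0.48]
A c [ 0.347  -0.4783] r 22.5 z 0.099 px [439. 284.] N 219
A c [ 0.2948 -0.3695] r 22.2 z 0.0988 px [398. 305.] N 225
C c [0.4237 0.2908] r 22.0 z 0.0675 px [152. 259.] N 141
D c [ 0.5349 -0.2783] r 21.9 z 0.0489 px [358. 216.] N 192
n 25 g0 [0.4249 0.2906 0.2247] rot [  0.05   0.11 -15.72]
[[0.27, 0.89, 0.02, 0.0, 0.0, -0.08], [0.26, 0.89, 0.02, 0.0, 0.0, -0.08], [0.25, 0.89, 0.02, 0.0, 0.0, -0.08], [0.24, 0.9, 0.02, 0.0, 0.0, -0.08], [0.23, 0.9, 0.02, 0.0, 0.0, -0.08], [0.22, 0.9, 0.02, 0.0, 0.0, -0.08], [0.21, 0.9, 0.02, 0.0, 0.0, -0.08], [0.2, 0.91, 0.02, 0.0, 0.0, -0.08], [0.19, 0.91, 0.02, 0.0, 0.0, -0.08], [0.18, 0.91, 0.02, 0.0, 0.0, -0.08], [0.17, 0.91, 0.02, 0.0, 0.0, -0.08], [0.16, 0.91, 0.02, 0.0, 0.0, -0.08], [0.15, 0.92, 0.02, 0.0, 0.0, -0.08], [0.14, 0.92, 0.02, 0.0, 0.0, -0.08], [0.13, 0.92, 0.02, 0.0, 0.0, -0.08], [0.12, 0.92, 0.02, 0.0, 0.0, -0.08], [0.11, 0.92, 0.02, 0.0, 0.0, -0.08], [0.1, 0.92, 0.02, 0.0, 0.0, -0.08], [0.09, 0.92, 0.02, 0.0, 0.0, -0.08], [0.08, 0.92, 0.02, 0.0, 0.0, -0.08], [0.07, 0.92, 0.02, 0.0, 0.0, -0.08], [0.06, 0.93, 0.02, 0.0, 0.0, -0.08], [0.05, 0.93, 0.02, 0.0, 0.0, -0.08], [0.04, 0.93, 0.02, 0.0, 0.0, -0.08], [0.03, 0.93, 0.02, 0.0, 0.0, -0.08]]
```

Request:
step_arm(steps=[[-0.6, 0.27, 0.89, 0, 0, 0, -0.08], [-0.6, 0.26, 0.89, 0, 0, 0, -0.08], [-0.6, 0.25, 0.89, 0, 0, 0, -0.08], [-0.6, 0.24, 0.9, 0, 0, 0, -0.08], [-0.6, 0.23, 0.9, 0, 0, 0, -0.08], [-0.6, 0.22, 0.9, 0, 0, 0, -0.08], [-0.6, 0.21, 0.9, 0, 0, 0, -0.08], [-0.6, 0.2, 0.91, 0, 0, 0, -0.08], [-0.6, 0.19, 0.91, 0, 0, 0, -0.08], [-0.6, 0.18, 0.91, 0, 0, 0, -0.08]])

```text
time: 72.55
position: [0.471, 0.0623, 0.3887]
tool_rot: [1.0, 0.006, -0.001, 0.0]
ft_force: [0.4, 0.2, -0.6]
grip_width: 0.0696
```

Request:
step_arm(steps=[[-0.6, 0.17, 0.91, 0, 0, 0, -0.08], [-0.6, 0.16, 0.91, 0, 0, 0, -0.08], [-0.6, 0.15, 0.92, 0, 0, 0, -0.08], [-0.6, 0.14, 0.92, 0, 0, 0, -0.08], [-0.6, 0.13, 0.92, 0, 0, 0, -0.08], [-0.6, 0.12, 0.92, 0, 0, 0, -0.08], [-0.6, 0.11, 0.92, 0, 0, 0, -0.08], [-0.6, 0.1, 0.92, 0, 0, 0, -0.08], [-0.6, 0.09, 0.92, 0, 0, 0, -0.08], [-0.6, 0.08, 0.92, 0, 0, 0, -0.08]])

```text
time: 73.55
position: [0.517, -0.1648, 0.3887]
tool_rot: [0.998, 0.062, -0.001, 0.0]
ft_force: [0.2, 0.2, -0.2]
grip_width: 0.0691
```

Request:
step_arm(steps=[[-0.6, 0.07, 0.92, 0, 0, 0, -0.08], [-0.6, 0.06, 0.93, 0, 0, 0, -0.08], [-0.6, 0.05, 0.93, 0, 0, 0, -0.08], [-0.6, 0.04, 0.93, 0, 0, 0, -0.08], [-0.6, 0.03, 0.93, 0, 0, 0, -0.08], [-0.6, 0, 0, 0, 0, 0, 0], [-0.6, 0, 0, 0, 0, 0, 0], [-0.6, 0, 0, 0, 0, 0, 0], [-0.6, 0, 0, 0, 0, 0, 0], [-0.6, 0, 0, 0, 0, 0, 0]])

```text
time: 74.55
position: [0.5402, -0.2768, 0.389]
tool_rot: [0.996, 0.091, -0.001, 0.0]
ft_force: [-0.8, -0.2, 0.2]
grip_width: 0.0698
```

Run:
```python
from h import *
st(); plan([.535,-.2783,.0215],down(10)); snap('scene','s21')
cv2.imwrite('pics/s21c.png',cv2.resize(cv2.imread('pics/s21.png')[100:310,140:420],None,fx=2.6,fy=2.6,interpolation=cv2.INTER_CUBIC))
```

```text
t 74.55 grasp [ 0.5399 -0.2769  0.225 ] coder [ 0.0336 -0.2924  0.225 ] F [-0.8 -0.2  0.2] w 0.0698 q [-0.66  0.52  1.5  -0.    1.13 -0.84]
n 9 g0 [ 0.5399 -0.2769  0.225 ] rot [0.02 0.12 0.47]
('all', [-0.022, 0.002, 0.904, 0.0, 0.002, 0.006])
```

View pics/s21c.png

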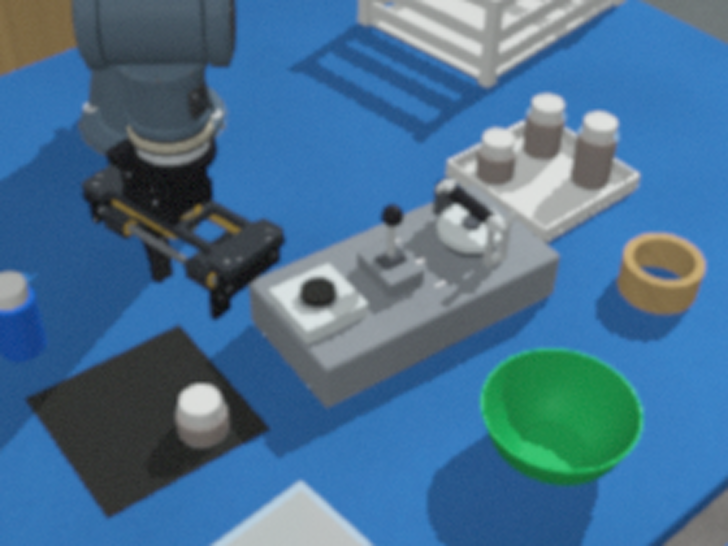

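Request:
step_arm(steps=[[-0.6, -0.2, 0.02, 0.9, 0, 0, 0], [-0.6, 0, 0, 0.95, 0, 0, 0], [-0.6, 0, 0, 0.95, 0, 0, 0], [-0.6, 0, 0, 0.95, 0, 0, 0], [-0.6, 0, 0, 0.95, 0, 0, 0], [-0.6, 0, 0, 0.95, 0, 0, 0], [-0.6, 0, 0, 0.95, 0, 0, 0], [-0.6, 0, 0, 0.95, 0, 0, 0], [-0.6, 0, 0, 0.5, 0, 0, 0], [-0.6, 0, 0, 0, 0, 0, 0]])

```text
time: 75.6
position: [0.5346, -0.2787, 0.186]
tool_rot: [0.996, 0.091, -0.002, -0.001]
ft_force: [-0.9, 0.5, 0.8]
grip_width: 0.0696
```

Run:
```python
from h import *
st(); plan([.535,-.2783,.0215],down(10))
```

```text
t 75.6 grasp [ 0.5339 -0.2784  0.022 ] coder [ 0.0277 -0.2947  0.022 ] F [-0.9  0.5  0.8] w 0.0696 q [-0.67  0.81  1.63 -0.    0.71 -0.85]
n 1 g0 [ 0.5339 -0.2784  0.022 ] rot [-0.13  0.25  0.44]
('all', [0.017, -0.011, 0.018, -0.016, 0.032, 0.055])
```

Request:
step_arm(steps=[[1, 0, 0, 0, 0, 0, 0], [1, 0, 0, 0, 0, 0, 0], [1, 0, 0, 0, 0, 0, 0], [1, 0, 0, 0, 0, 0, 0], [1, 0, 0, 0, 0, 0, 0], [1, 0, 0, -0.4, 0, 0, 0], [1, 0, 0, -1, 0, 0, 0], [1, 0, 0, -1, 0, 0, 0], [1, 0, 0, -1, 0, 0, 0], [1, 0, 0, -1, 0, 0, 0]])

```text
time: 76.6
position: [0.5348, -0.2788, 0.2984]
tool_rot: [0.996, 0.091, -0.002, -0.0]
ft_force: [-0.1, 0.1, -1.2]
grip_width: 0.0551
```

Request:
step_arm(steps=[[1, 0, 0, -1, 0, 0, 0], [1, 0, 0, -0.6, 0, 0, 0], [1, 0, 0, 0, 0, 0, 0], [1, 0, 0, 0, 0, 0, 0], [1, 0, 0, 0, 0, 0, 0], [1, 0, 0, 0, 0, 0, 0], [1, 0, 0, 0, 0, 0, 0], [1, 0, 0, 0, 0, 0, 0], [1, 0, 0, 0, 0, 0, 0], [1, 0, 0, 0, 0, 0, 0]])

```text
time: 77.6
position: [0.5354, -0.2791, 0.3375]
tool_rot: [0.996, 0.091, -0.001, 0.0]
ft_force: [0.4, -0.1, -1.7]
grip_width: 0.0552
```

Run:
```python
from h import *
st(); plan(cw(0,-.125,.160),down(10))
```

```text
t 77.6 grasp [ 0.5351 -0.2793  0.1735] coder [ 0.029  -0.2954  0.1735] F [ 0.4 -0.1 -1.7] w 0.0552 q [-0.67  0.58  1.55 -0.    1.01 -0.85]
n 7 g0 [ 0.5351 -0.2793  0.1735] rot [0.02 0.12 0.43]
[[0.12, -0.98, 0.08, 0.0, 0.0, 0.01], [0.12, -0.98, 0.08, 0.0, 0.0, 0.01], [0.12, -0.98, 0.08, 0.0, 0.0, 0.01], [0.11, -0.98, 0.08, 0.0, 0.0, 0.01], [0.11, -0.98, 0.08, 0.0, 0.0, 0.01], [0.11, -0.98, 0.08, 0.0, 0.0, 0.01], [0.11, -0.98, 0.08, 0.0, 0.0, 0.01]]
```

Request:
step_arm(steps=[[1, 0.06, -0.5, 0, 0, 0, 0], [1, 0.11, -0.98, 0, 0, 0, 0], [1, 0.11, -0.98, 0, 0, 0, 0], [1, 0.11, -0.98, 0, 0, 0, 0], [1, 0.11, -0.98, 0.1, 0, 0, 0], [1, 0.11, -0.98, 0.2, 0, 0, 0], [1, 0.11, -0.98, 0.2, 0, 0, 0], [1, 0.06, -0.46, 0, 0, 0, 0], [1, 0, 0, 0, 0, 0, 0], [1, 0, 0, 0, 0, 0, 0]])

```text
time: 78.6
position: [0.524, -0.1077, 0.3254]
tool_rot: [0.996, 0.091, -0.0, 0.001]
ft_force: [0.7, -0.2, -1.8]
grip_width: 0.055
```

Run:
```python
from h import *
st(); plan(cw(0,-.125,.123),down(10))
```

```text
t 78.6 grasp [ 0.524  -0.108   0.1614] coder [-0.0005 -0.1263  0.1614] F [ 0.7 -0.2 -1.8] w 0.055 q [-0.41  0.52  1.74 -0.    0.89 -0.59]
n 2 g0 [ 0.524  -0.108   0.1614] rot [0.11 0.04 0.46]
('all', [0.016, -0.018, 0.768, 0.007, 0.002, 0.029])
```

Request:
step_arm(steps=[[1, 0.03, -0.04, 0.7, 0, 0, 0], [1, 0, 0, 0.7, 0, 0, 0], [1, 0, 0, 0.16, 0, 0, 0], [1, 0, 0, 0.12, 0, 0, 0], [1, 0, 0, 0.12, 0, 0, 0], [1, 0, 0, 0.12, 0, 0, 0], [1, 0, 0, 0.08, 0, 0, 0], [1, 0, 0, 0, 0, 0, 0], [1, 0, 0, 0, 0, 0, 0], [1, 0, 0, 0, 0, 0, 0]])

```text
time: 79.6
position: [0.5244, -0.1075, 0.282]
tool_rot: [0.996, 0.091, 0.001, 0.002]
ft_force: [-9.5, 2.0, 42.3]
grip_width: 0.0551
```

Run:
```python
from h import *
st();snap('scene','s22')
cv2.imwrite('pics/s22c.png',cv2.resize(cv2.imread('pics/s22.png')[150:250,220:320],None,fx=5,fy=5,interpolation=cv2.INTER_CUBIC))
```

```text
t 79.6 grasp [ 0.5248 -0.1082  0.118 ] coder [ 0.0003 -0.1264  0.118 ] F [-9.5  2.  42.3] w 0.0551 q [-0.41  0.59  1.77 -0.    0.78 -0.59]
```

View pics/s22c.png

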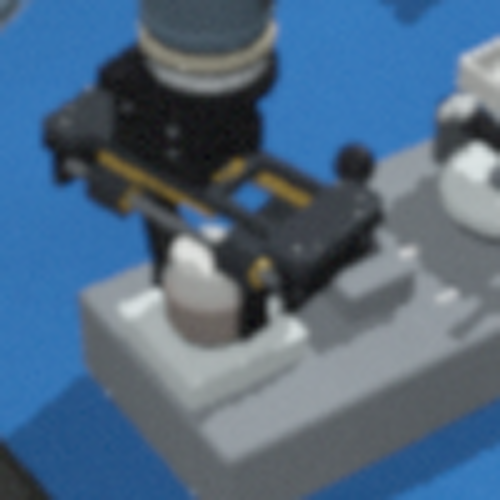

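The jar is rigidly on the stop (44 N net against 11 N of spring), with the fingertips about 10 mm above the boss. I lift jar D and check the lever and handle.

Request:
step_arm(steps=[[1, 0, 0, -0.3, 0, 0, 0], [1, 0, 0, -0.6, 0, 0, 0], [1, 0, 0, -1, 0, 0, 0], [1, 0, 0, -1, 0, 0, 0], [1, 0, 0, -1, 0, 0, 0], [1, 0, 0, -0.7, 0, 0, 0], [1, 0, 0, 0, 0, 0, 0], [1, 0, 0, 0, 0, 0, 0], [1, 0, 0, 0, 0, 0, 0], [1, 0, 0, 0, 0, 0, 0]])

```text
time: 80.65
position: [0.5239, -0.1063, 0.3887]
tool_rot: [0.996, 0.091, -0.002, -0.0]
ft_force: [0.0, 0.7, -2.7]
grip_width: 0.0554
```

Run:
```python
from h import *
st(); plan([.513,.288,.228],down(38),18);snap('scene','s23')
cv2.imwrite('pics/s23c.png',cv2.resize(cv2.imread('pics/s23.png')[110:250,200:370],None,fx=4,fy=4,interpolation=cv2.INTER_CUBIC))
```

```text
t 80.65 grasp [ 0.5232 -0.1062  0.2247] coder [-0.0016 -0.1246  0.2247] F [ 0.   0.7 -2.7] w 0.0554 q [-0.41  0.43  1.68 -0.    1.04 -0.59]
n 18 g0 [ 0.5232 -0.1062  0.2247] rot [ -0.12   0.23 -27.59]
[[0.13, -0.87, -0.01, -0.0, 0.0, -0.19], [0.16, -0.86, -0.01, -0.0, 0.0, -0.19], [0.18, -0.86, -0.01, -0.0, 0.0, -0.19], [0.2, -0.85, -0.01, -0.0, 0.0, -0.19], [0.23, -0.85, -0.01, -0.0, 0.0, -0.19], [0.25, -0.84, -0.01, -0.0, 0.0, -0.19], [0.27, -0.83, -0.01, -0.0, 0.0, -0.19], [0.29, -0.83, -0.01, -0.0, 0.0, -0.19], [0.32, -0.82, -0.01, -0.0, 0.0, -0.19], [0.34, -0.81, -0.01, -0.0, 0.0, -0.19], [0.36, -0.8, -0.01, -0.0, 0.0, -0.19], [0.38, -0.79, -0.01, -0.0, 0.0, -0.19], [0.4, -0.78, -0.01, -0.0, 0.0, -0.19], [0.42, -0.77, -0.01, -0.0, 0.0, -0.19], [0.44, -0.76, -0.01, -0.0, 0.0, -0.19], [0.46, -0.74, -0.01, -0.0, 0.0, -0.19], [0.48, -0.73, -0.01, -0.0, 0.0, -0.19], [0.5, -0.72, -0.01, -0.0, 0.0, -0.19]]
```

View pics/s23c.png

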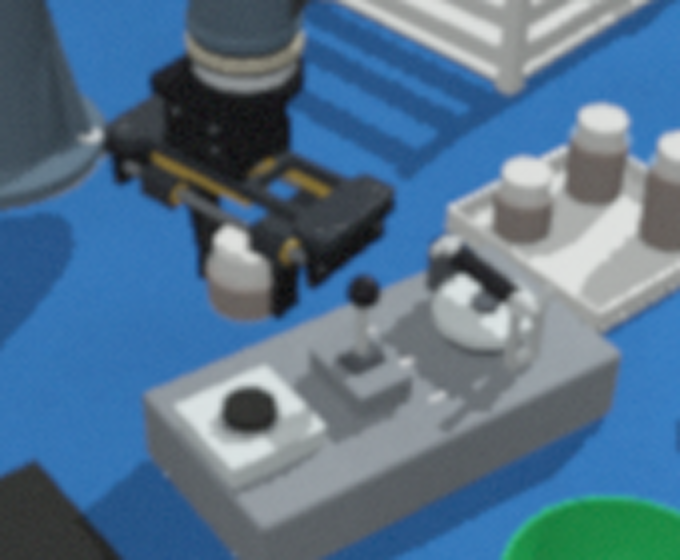

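Request:
step_arm(steps=[[1, 0.13, -0.87, 0, 0, 0, -0.19], [1, 0.16, -0.86, 0, 0, 0, -0.19], [1, 0.18, -0.86, 0, 0, 0, -0.19], [1, 0.2, -0.85, 0, 0, 0, -0.19], [1, 0.23, -0.85, 0, 0, 0, -0.19], [1, 0.25, -0.84, 0, 0, 0, -0.19], [1, 0.27, -0.83, 0, 0, 0, -0.19], [1, 0.29, -0.83, 0, 0, 0, -0.19], [1, 0.32, -0.82, 0, 0, 0, -0.19], [1, 0.34, -0.81, 0, 0, 0, -0.19]])

```text
time: 81.7
position: [0.5182, 0.1139, 0.389]
tool_rot: [0.975, 0.222, -0.002, 0.0]
ft_force: [-0.0, 0.8, -2.6]
grip_width: 0.0551
```

Request:
step_arm(steps=[[1, 0.36, -0.8, 0, 0, 0, -0.19], [1, 0.38, -0.79, 0, 0, 0, -0.19], [1, 0.4, -0.78, 0, 0, 0, -0.19], [1, 0.42, -0.77, 0, 0, 0, -0.19], [1, 0.44, -0.76, 0, 0, 0, -0.19], [1, 0.46, -0.74, 0, 0, 0, -0.19], [1, 0.48, -0.73, 0, 0, 0, -0.19], [1, 0.5, -0.72, 0, 0, 0, -0.19], [1, 0, 0, 0, 0, 0, 0], [1, 0, 0, 0, 0, 0, 0]])

```text
time: 82.7
position: [0.5136, 0.2883, 0.3887]
tool_rot: [0.946, 0.324, -0.002, 0.0]
ft_force: [0.2, -0.3, -1.8]
grip_width: 0.0554
```

Run:
```python
from h import *
st(); plan([.513,.288,.06],down(38));jars('t24')
```

```text
t 82.7 grasp [0.513  0.2879 0.2248] coder [-0.0543  0.2661  0.2248] F [ 0.2 -0.3 -1.8] w 0.0554 q [ 0.32  0.5   1.54 -0.    1.11 -0.34]
n 7 g0 [0.513  0.2879 0.2248] rot [-0.03  0.23 -0.16]
('all', [0.0, -0.0, 0.941, -0.0, 0.004, -0.003])
A c [ 0.3483 -0.4786] r 22.6 z 0.0991 px [439. 284.] N 219
A c [ 0.2952 -0.3706] r 21.8 z 0.099 px [399. 305.] N 217
C c [0.4226 0.2901] r 22.8 z 0.0674 px [152. 259.] N 131
```

Request:
step_arm(steps=[[1, 0, 0, 0.7, 0, 0, 0], [1, 0, 0, 0.95, 0, 0, 0], [1, 0, 0, 0.95, 0, 0, 0], [1, 0, 0, 0.95, 0, 0, 0], [1, 0, 0, 0.95, 0, 0, 0], [1, 0, 0, 0.95, 0, 0, 0], [1, 0, 0, 0.95, 0, 0, 0], [1, 0, 0, 0.8, 0, 0, 0], [1, 0, 0, 0.3, 0, 0, 0], [1, 0, 0, 0, 0, 0, 0]])

```text
time: 83.75
position: [0.5134, 0.2871, 0.2011]
tool_rot: [0.946, 0.323, -0.002, 0.0]
ft_force: [-0.2, 0.5, -2.0]
grip_width: 0.0555
```

Run:
```python
from h import *
st()
```

```text
t 83.75 grasp [0.5127 0.2868 0.0371] coder [-0.0545  0.2649  0.0371] F [-0.2  0.5 -2. ] w 0.0555 q [ 0.32  0.77  1.66 -0.    0.71 -0.34]
```

Request:
step_arm(steps=[[1, 0, 0, 0.12, 0, 0, 0], [1, 0, 0, 0.08, 0, 0, 0], [1, 0, 0, 0.06, 0, 0, 0], [1, 0, 0, 0.04, 0, 0, 0], [1, 0, 0, 0, 0, 0, 0], [1, 0, 0, 0, 0, 0, 0], [1, 0, 0, 0, 0, 0, 0], [1, 0, 0, 0, 0, 0, 0], [1, 0, 0, 0, 0, 0, 0], [1, 0, 0, 0, 0, 0, 0]])

```text
time: 84.75
position: [0.5135, 0.288, 0.1946]
tool_rot: [0.946, 0.324, -0.001, 0.0]
ft_force: [0.3, 0.0, -1.8]
grip_width: 0.0553
```

Run:
```python
from h import *
st()
```

```text
t 84.75 grasp [0.5132 0.2878 0.0306] coder [-0.0541  0.266   0.0306] F [ 0.3  0.  -1.8] w 0.0553 q [ 0.32  0.78  1.66 -0.    0.7  -0.34]
```

Request:
step_arm(steps=[[1, 0, 0, 0.04, 0, 0, 0], [1, 0, 0, 0.04, 0, 0, 0], [1, 0, 0, 0, 0, 0, 0], [1, 0, 0, 0, 0, 0, 0], [1, 0, 0, 0, 0, 0, 0], [1, 0, 0, 0, 0, 0, 0], [1, 0, 0, 0, 0, 0, 0], [1, 0, 0, 0, 0, 0, 0], [1, 0, 0, 0, 0, 0, 0], [1, 0, 0, 0, 0, 0, 0]])

```text
time: 85.75
position: [0.5134, 0.288, 0.1939]
tool_rot: [0.946, 0.324, -0.001, 0.0]
ft_force: [-1.9, -0.5, 7.1]
grip_width: 0.0555
```

Run:
```python
from h import *
st()
```

```text
t 85.75 grasp [0.5132 0.2879 0.0299] coder [-0.0541  0.2661  0.0299] F [-1.9 -0.5  7.1] w 0.0555 q [ 0.32  0.78  1.66 -0.    0.7  -0.34]
```

Floor contact comes at grasp height 0.030, so the jar had slid about 3 mm up in the grip. Its base was therefore at 0.093 when pressed, which confirms the full stop. I release and retreat.

Request:
step_arm(steps=[[1, 0, 0, -0.02, 0, 0, 0], [-0.5, 0, 0, 0, 0, 0, 0], [-0.5, 0, 0, 0, 0, 0, 0], [-0.5, 0, 0, 0, 0, 0, 0], [-0.5, 0, 0, 0, 0, 0, 0], [-0.5, 0, 0, -0.3, 0, 0, 0], [-0.5, 0, 0, -0.7, 0, 0, 0], [-0.5, 0, 0, -1, 0, 0, 0], [-0.5, 0, 0, -1, 0, 0, 0], [-0.5, 0, 0, -1, 0, 0, 0]])

```text
time: 86.75
position: [0.5135, 0.288, 0.2944]
tool_rot: [0.946, 0.324, -0.001, 0.0]
ft_force: [0.4, -0.1, 0.5]
grip_width: 0.0653
```

Request:
step_arm(steps=[[-0.5, 0, 0, -1, 0, 0, 0], [-0.5, 0, 0, -1, 0, 0, 0], [-0.5, 0, 0, -1, 0, 0, 0], [-0.5, 0, 0, -1, 0, 0, 0], [-0.5, -0.6, 0.7, 0, 0, 0, 0], [-0.5, -0.6, 0.7, 0, 0, 0, 0], [-0.5, -0.6, 0.7, 0, 0, 0, 0], [-0.5, -0.6, 0.7, 0, 0, 0, 0], [-0.5, -0.6, 0.7, 0, 0, 0, 0], [-0.5, 0, 0, 0, 0, 0, 0]])

```text
time: 87.75
position: [0.5079, 0.171, 0.3937]
tool_rot: [0.947, 0.322, -0.001, 0.0]
ft_force: [-0.6, -0.3, -0.2]
grip_width: 0.0652
```

Run:
```python
from h import *
st(); jars('t25');snap('scene','s25')
cv2.imwrite('pics/s25c.png',cv2.resize(np.hstack([cv2.imread('pics/s25.png')[120:260,220:400],cv2.imread('pics/t25.png')[150:290,90:330]]),None,fx=1.85,fy=1.85,interpolation=cv2.INTER_CUBIC))
p=cv2.imread('pics/s25.png')
def blob(tag,box):
    p=cv2.imread(f'pics/{tag}.png'); x0,y0,x1,y1=box
    m=(p[y0:y1,x0:x1].max(2)<55).astype(np.uint8); n,l,s,c=cv2.connectedComponentsWithStats(m); i=1+np.argmax(s[1:,4]); print(s[i]); return c[i]+[x0,y0]
print(blob('s25',(280,172,302,190)),'was 290.5,182.9')
```

```text
t 87.75 grasp [0.5075 0.1707 0.2297] coder [-0.0471  0.149   0.2297] F [-0.6 -0.3 -0.2] w 0.0652 q [ 0.12  0.42  1.67 -0.    1.05 -0.54]
A c [ 0.3468 -0.4782] r 22.7 z 0.0991 px [439. 284.] N 217
A c [ 0.2945 -0.3695] r 21.9 z 0.0992 px [399. 305.] N 218
C c [0.424  0.3731] r 23.3 z 0.0653 px [124. 260.] N 65
C c [0.4227 0.2942] r 20.5 z 0.0681 px [148. 260.] N 75
[ 8  8  6  6 28]
[290.5        182.78571429] was 290.5,182.9
```

View pics/s25c.png

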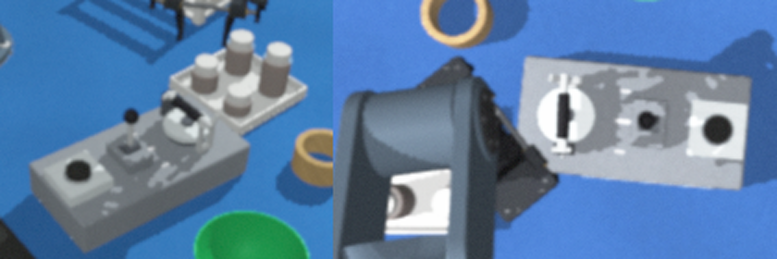

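All four jars stand in the tray, the lever knob is unmoved at (290.5,182.8), the handle lies in the fork and the pad is up. Handing in.

Run:
```python
from h import *
z=np.load('pics/t25.npz');C=toC(cloud('top',z['d']))
m=(abs(C[...,1]-.095)<.008)&(abs(C[...,0])<.03)&(C[...,2]>.11)&(C[...,2]<.2);print('sleeve top z',np.nanmedian(C[m][:,2]),m.sum())
m=(np.hypot(C[...,0],C[...,1]+.125)<.015);print('pad',np.nanmedian(C[m][:,2]))
print(robot.hand_in())
```

```text
sleeve top z 0.1286436039334672 142
pad 0.10092042589929817
the job is handed in; nothing more can be done
None
```

I finished the whole job and handed it in after about 88 s of the 210 s allowed. The hand-in itself reports no verdict.

**Machine:**
- I swung the handle up until it latched and cranked the wheel one full turn clockwise to its stop (18 N against the stop).
- I then folded the handle back into its fork. In the last check its sleeve lay flat in the fork.
- The lever measured 0.597 rad when I set it, and the knob had not moved in the last picture.
- The pad is still wound up, with its top at 0.101 m.

**Jars:** all four were present, and I coded them in the order A, B, C, D.
- Each was pressed onto the pad's rigid stop, with a net push of 32–44 N against a spring of at most 11 N.
- All four stand upright in the white tray in the last picture.

**Not exactly as expected:**
- **Handle swing:** I tilted the wrist too far on the first part of the swing, which put a brief sideways force of about 16 N on the handle. I corrected the tilt and carried on.
- **Jar C:** it was knocked against D during the run, so I measured it again before picking it up.
- **Jar D:** it slid about 3 mm up in the grip during a press of about 44 N, harder than I intended. Its height when set down in the tray confirmed that the pad had been fully depressed.
- **Last top view:** the arm hid most of the tray, so the final check of the jars there comes from the scene camera.

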